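# Tighten the chamber cover crosswise

### The job

Tighten the four lever nuts on the vacuum chamber's cover, each by about half a turn clockwise until you feel it come up snug on its seat, without forcing it on past that. Work crosswise so that the cover seats evenly: bring two diagonally opposite nuts home first, and only then the other two. Let go at the end, and leave the bottle and the beaker where they are.

Things in the scene. Friction and masses are not known exactly. Their poses are not given: they have to be found in the camera images.
- pump: grey bench vacuum chamber, bolted down: square foot and flange 170 mm, 72 mm high, brass hose barb on its -x side; origin at the centre of its underside, z up. On it the square aluminium cover (164 mm, 9 mm thick, top 87 mm above the bench, sight glass in the middle) with four lever nuts near its corners, 124 mm apart in a square; a nut is seated within 0.2 rad of where its drag starts to rise
- nut_a (a point): nut A, +x +y corner in the chamber's frame, diagonally opposite C: top of its hexagon, on its axis, 100 mm above the bench; x axis along its lever. Clockwise from above tightens (3 mm down a turn). Starts 2.5 to 3.8 rad short of its seat, unseen, each differs. Drag 4 to 6 N at the handle; from the seat on it rises springily, 6 N per 0.1 rad; over 20 N in all crushes its rubber bush. Stays where left.
- handle_a (a point): centre (half-way up) of the upright round brass handle on the lever of nut A: 17 mm in diameter, 50 mm tall, axis 36 mm from the nut's axis; it spins freely about its own axis, so it can be held without turning the wrist while carried round the nut. The steel lever below is 14 mm wide, its top 26 mm below this point.
- nut_b (a point): nut B, -x +y corner in the chamber's frame, diagonally opposite D: top of its hexagon, on its axis, 100 mm above the bench; x axis along its lever. Clockwise from above tightens (3 mm down a turn). Starts 2.5 to 3.8 rad short of its seat, unseen, each differs. Drag 4 to 6 N at the handle; from the seat on it rises springily, 6 N per 0.1 rad; over 20 N in all crushes its rubber bush. Stays where left.
- handle_b (a point): centre (half-way up) of the upright round brass handle on the lever of nut B: 17 mm in diameter, 50 mm tall, axis 36 mm from the nut's axis; it spins freely about its own axis, so it can be held without turning the wrist while carried round the nut. The steel lever below is 14 mm wide, its top 26 mm below this point.
- nut_c (a point): nut C, -x -y corner in the chamber's frame, diagonally opposite A: top of its hexagon, on its axis, 100 mm above the bench; x axis along its lever. Clockwise from above tightens (3 mm down a turn). Starts 2.5 to 3.8 rad short of its seat, unseen, each differs. Drag 4 to 6 N at the handle; from the seat on it rises springily, 6 N per 0.1 rad; over 20 N in all crushes its rubber bush. Stays where left.
- handle_c (a point): centre (half-way up) of the upright round brass handle on the lever of nut C: 17 mm in diameter, 50 mm tall, axis 36 mm from the nut's axis; it spins freely about its own axis, so it can be held without turning the wrist while carried round the nut. The steel lever below is 14 mm wide, its top 26 mm below this point.
- nut_d (a point): nut D, +x -y corner in the chamber's frame, diagonally opposite B: top of its hexagon, on its axis, 100 mm above the bench; x axis along its lever. Clockwise from above tightens (3 mm down a turn). Starts 2.5 to 3.8 rad short of its seat, unseen, each differs. Drag 4 to 6 N at the handle; from the seat on it rises springily, 6 N per 0.1 rad; over 20 N in all crushes its rubber bush. Stays where left.
- handle_d (a point): centre (half-way up) of the upright round brass handle on the lever of nut D: 17 mm in diameter, 50 mm tall, axis 36 mm from the nut's axis; it spins freely about its own axis, so it can be held without turning the wrist while carried round the nut. The steel lever below is 14 mm wide, its top 26 mm below this point.
- bush_top_a (a point): centre of the top of the black rubber bush (18 mm in diameter, 3 mm thick) round the stud of nut A, hidden between flange and cover, 75 mm above the bench: torque on the nut squeezes it down, 0.5 mm at 0.84 N m (23 N at the handle), where it is crushed; too little to be measured, it is felt at the handle
- bush_top_b (a point): centre of the top of the black rubber bush (18 mm in diameter, 3 mm thick) round the stud of nut B, hidden between flange and cover, 75 mm above the bench: torque on the nut squeezes it down, 0.5 mm at 0.84 N m (23 N at the handle), where it is crushed; too little to be measured, it is felt at the handle
- bush_top_c (a point): centre of the top of the black rubber bush (18 mm in diameter, 3 mm thick) round the stud of nut C, hidden between flange and cover, 75 mm above the bench: torque on the nut squeezes it down, 0.5 mm at 0.84 N m (23 N at the handle), where it is crushed; too little to be measured, it is felt at the handle
- bush_top_d (a point): centre of the top of the black rubber bush (18 mm in diameter, 3 mm thick) round the stud of nut D, hidden between flange and cover, 75 mm above the bench: torque on the nut squeezes it down, 0.5 mm at 0.84 N m (23 N at the handle), where it is crushed; too little to be measured, it is felt at the handle
- cover_top (a point): centre of the top face of the cover plate, under the sight glass; the cover goes down about 1 mm when all four nuts are seated
- soap: clear plastic soap bottle with white cap, 64 mm in diameter, 170 mm tall, standing loose on the bench; origin at the centre of its underside
- beaker: glass beaker, 76 mm in diameter, 100 mm tall, standing loose on the bench; origin at the centre of its underside
Things that resemble listed ones, but are neither listed nor needed, are in the scene too. What is meant by the part that bears cover_top is not brown, and is the larger of those in its own colour.

How it is judged:
By the outcome, as a careful person would: the job done as asked, in the order asked, and still so for the second after the job is handed in, with the robot touching nothing.
It also fails if it takes over 72 s, if anything falls off the work surface, if the arm or the gripper's body presses on something with over 40 N, if the wrist force passes 120 N, or if a joint passes its speed limit or range.

### The arm

A 7-joint arm with a two-finger parallel gripper is mounted at the origin on the work surface. World frame = base frame: x ahead of the robot, y to its left, z up, the work surface at z = 0. Lengths are in m, angles in rad, forces in N, time in s.
With the tool pointing down it reaches from about 0.4 to 0.85 m from the base axis. Payload 10.4 kg.
Tool frame: the origin (TCP) lies between the finger pads; the fingertips stand 8 mm ahead of it and the grasp point (between the pads) lies 11 mm behind it; x points along the fingers, y is the direction in which the jaws open and shut, and the axes are right-handed (so a half turn about x gives the same grasp; the last joint's range is limited). The gripper opens to 85 mm and grips with 20 to 120 N. Pads are 22 mm wide; open, the fingers measure 114 mm over their backs; the gripper's body (76 mm by 85 mm) begins 54 mm behind the grasp point. The pads swing forward as they close: fully open they stand 13 mm farther back than shut.
Start: joints at [-1.25, 0.332, -0.065, 1.46, 0.022, 1.35, -0.088], TCP at [0.211, 0.588, 0.239] pointing down, gripper open.
Joint ranges: [-2.6, 2.6], [-0.5, 2.12], [-1.47, 1.34], [0.16, 2.42], [-1.27, 4.41], [0.06, 2.06], [-2.6, 2.6]. Speed limits (rad/s): [2.22, 2.22, 2.79, 2.79, 3.14, 3.14, 3.14].

### API

Orientations are given as [roll, pitch, yaw] about the fixed x, y, z axes, in that order (R = Rz(yaw) Ry(pitch) Rx(roll)).
In Python, from workcell import sensors, camera, camera_info, workorder gives the robot as it stands. The module is installed in compiled form; this text tells all that it offers.
- The arm moves only by the tool play_rows, never from a script. Its argument "moves" is a list of rows, each a list of 2 entries, a list of its own where there are three numbers: the shift along the tool's x, y, z as a fraction of full scale, then the turn about the tool's x as a fraction of full scale. In form: [[[dx, dy, dz], twist], ...]. A call has 1 to 10 rows; each row is the pose to reach, as a shift and turn from the pose commanded when the call began, along the tool's axes at that moment, turning the shorter way round; what a row does not reach only later rows make up. Full scale, the value 1, is 0.15 m for a shift and pi rad for a turn. A row lasts 1/8 s, in which the tool goes at most 62.5 mm and 10.7 degrees, less where a joint would pass 70% of its speed; a pose out of reach is approached as far as the arm can. A call with a number of a shift or a turn outside -1 to 1 is refused whole. A call with a gripper value outside its range is refused whole. "hand" is the gripper command: -1 is fully open, 1 is shut, values between are in proportion, set as the call begins (left out, the last holds). The fingers move at their own pace and stop on an object; "newtons" is the grip in N (left out, the last holds). Time passes only in rows, so rows that repeat a pose let the fingers close. It gives the time, the measured TCP pose, the force and the opening at its end, in the units of the state.
- sensors.get_obs(): the state, without advancing time (a new reading comes with each control period).
- camera(name): name is "side" or "top" or "wrist"; returns (picture, depth): 420x560x3 uint8, red, green, blue; 420x560 float32, m along the optical axis (not along the pixel's ray), 0 where there is no reading.
- camera_info(name): a dict with "fx", "fy", "cx", "cy" (pixels), "k1" (the pictures are not rectified: a ray, as slopes to the right and down, at radius r is drawn at 1 + k1 r^2 times it, then the intrinsics apply), "R" (3x3) and "t" (3): a world point X has camera coordinates R X + t; the wrist camera has in their place "tool_from_camera" (4x4, takes a point from camera to tool coordinates, whose origin is the TCP and whose axes are the tool frame's). Camera axes: x right, y down, z forward; pixel columns grow to the right and rows downward; lengths in m; the calibration is good to about 2 mm. A picture is of the moment at which its call begins: read the wrist's pose just before it. camera_info takes no time and is no camera call.
- workorder.finish_job(): hands the job in, once; it reports no verdict.
The state is a dict: "clock": time; "joints": joint angles; "joint_vel": joint speeds; "effort": joint torques, N m; "position": TCP position; "tcp_rot": TCP orientation; "ft_force": force on the tool from outside, world axes, zero at the start; "wrist_torque": the same for the moment, N m; "width": opening from 0.0 (shut) to 1.0 (fully open).
Only numpy, scipy, OpenCV 4.12 (cv2) and the standard library are available. Lean on these libraries where they do the work, as an engineer would, in place of code of your own. Each camera call takes 0.05 s, during which the arm holds its last target.

## Working session

There is one attempt and no reset: what is moved stays moved. The work goes in short steps, Python scripts to look and compute and a tool call to move; the robot and the scene stay as the last step left them, time stands still between calls to the robot, and variables do not carry over. Pictures are saved under pics/ and viewed, and the job is handed in when it is done.

Besides the shell and the picture viewer there is one more tool, called in YAML: its name, and indented under it one key for each argument. play_rows: Moves the arm, as the interface text tells. Shift numbers are shares of 0.15 m and turn numbers shares of pi rad, none past 1 either way. Its arguments: {"type":"object","properties":{"moves":{"type":"array","items":{"type":"array"}},"hand":{"type":"number"},"newtons":{"type":"number"}},"required":["moves"]}

```bash
mkdir -p pics
python3 - <<'E'
from workcell import sensors,camera,camera_info
import cv2,numpy as np
print(sensors.get_obs())
for n in("side","top","wrist"):
    p,d=camera(n); cv2.imwrite(f"pics/{n}0.png",p[:,:,::-1]); np.savez(f"{n}0.npz",p=p,d=d); print(n,camera_info(n))
E
```

```text
{'clock': 0.0, 'joints': array([-1.24959924,  0.33289206, -0.06468191,  1.46091714,  0.02162711,
        1.3499145 , -0.08852431]), 'joint_vel': array([-0.00015639, -0.00091363,  0.00058534,  0.00149851, -0.00047179,
       -0.00211064,  0.0006743 ]), 'effort': array([-1.05661878e-03, -6.25445223e+01,  4.84735309e-02, -3.91595006e+01,
        1.62052590e-02,  9.82669619e-03, -9.23198883e-06]), 'position': array([0.21056753, 0.58808075, 0.23851483]), 'tcp_rot': array([-1.50225395,  1.56936141, -1.84606601]), 'ft_force': array([-0.22780959, -0.24803943, -0.18676362]), 'wrist_torque': array([ 0.00852648, -0.01666531,  0.02847878]), 'width': 1.000038333294721}
side {'fx': 442.2033986055049, 'fy': 442.2033986055049, 'cx': 282.1700958271963, 'cy': 208.8987208548093, 'k1': -0.12216631900397738, 'R': array([[ 0.98313577, -0.18246908,  0.01221047],
       [-0.10062541, -0.59550099, -0.79702766],
       [ 0.15270425,  0.78235772, -0.60381935]]), 't': array([-0.49710607,  0.13079641,  1.21136368])}
top {'fx': 409.5714134968899, 'fy': 409.5714134968899, 'cx': 280.4708431674065, 'cy': 211.4229868677931, 'k1': -0.03563263853672736, 'R': array([[-0.02111321, -0.99972069,  0.01061907],
       [-0.98618094,  0.0190792 , -0.16456954],
       [ 0.16432097, -0.01394692, -0.98630832]]), 't': array([0.00198006, 0.51302479, 1.02391726])}
wrist {'fx': 322.7535805549501, 'fy': 322.7535805549501, 'cx': 279.960465047994, 'cy': 209.20477284469163, 'k1': -0.06227039306248538, 'tool_from_camera': array([[ 6.07832900e-04, -2.84943596e-01,  9.58544093e-01,
        -1.35882569e-01],
       [ 9.99999643e-01, -3.89137694e-04, -7.49798556e-04,
         7.90988723e-04],
       [ 5.86655934e-04,  9.58544207e-01,  2.84943257e-01,
        -7.23638129e-02],
       [ 0.00000000e+00,  0.00000000e+00,  0.00000000e+00,
         1.00000000e+00]])}
```

View pics/side0.png

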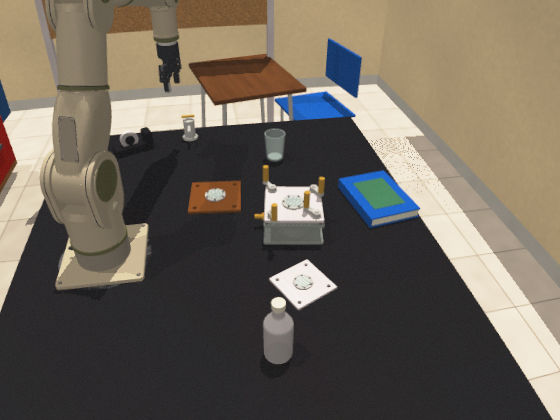

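View pics/top0.png

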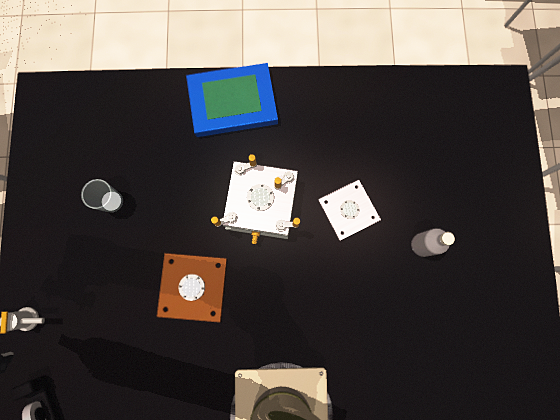

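View pics/wrist0.png

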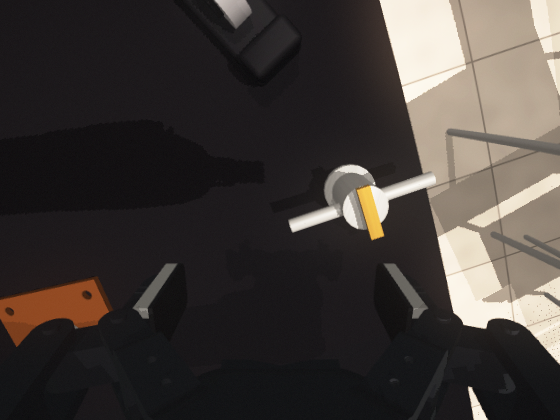

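The side and top pictures show three candidates for the cover:
- The white plate on the grey chamber, at top (261,198) and side (293,205), carries the four lever nuts.
- The loose white plate at top (350,210) is smaller and lies on the bench.
- The brown plate at top (192,288) is excluded by its colour.

The one on the chamber fits, because it is white and the larger of the two whites. The barb (-x side) points to (255,238) in the top picture, towards the robot. The beaker is at (97,195) and the bottle at (430,243). I'll confirm with an enlarged crop and measure.

```bash
cat > h.py <<'E'
import numpy as np,cv2
from workcell import camera_info
from scipy.spatial.transform import Rotation as Ro
def und(i,u,v):
    K=np.array([[i['fx'],0,i['cx']],[0,i['fy'],i['cy']],[0,0,1]])
    return cv2.undistortPoints(np.array([[[u,v]]],float).reshape(-1,1,2) if np.isscalar(u) else np.stack([u,v],-1).reshape(-1,1,2).astype(float),K,np.array([i['k1'],0,0,0,0.])).reshape(-1,2)
def w(n,u,v,z,pose=None):
    i=camera_info(n); s=und(i,u,v); c=np.c_[s,np.ones(len(s))]*np.atleast_1d(z)[:,None]
    if n=='wrist':
        T=i['tool_from_camera']; c=c@T[:3,:3].T+T[:3,3]
        p,r=pose; return c@Ro.from_euler('xyz',r).as_matrix().T+p
    return (c-i['t'])@i['R']
E
python3 - <<'E'
from h import *
for n,(x0,y0,x1,y1) in dict(top=(200,140,390,250),side=(245,155,345,255)).items():
    f=np.load(n+'0.npz');p,d=f['p'],f['d']
    c=p[y0:y1,x0:x1,::-1]; k=4 if n=='top' else 6
    cv2.imwrite(f'pics/{n}crop.png',cv2.resize(c,None,fx=k,fy=k,interpolation=2))
    hsv=cv2.cvtColor(p,cv2.COLOR_RGB2HSV)
    m=((hsv[...,0]>10)&(hsv[...,0]<28)&(hsv[...,1]>150)&(hsv[...,2]>110)).astype(np.uint8)
    N,l,st,ce=cv2.connectedComponentsWithStats(m)
    for j in range(1,N):
        if st[j,4]<15 or not(x0-20<ce[j][0]<x1+20 and y0<ce[j][1]<y1+20):continue
        v,u=np.nonzero(l==j);P=w(n,u,v,d[v,u]);
        ztop=np.percentile(P[:,2],95);t=P[P[:,2]>ztop-.006]
        print(n,ce[j].round(1),st[j,4],'zmax',P[:,2].max().round(4),ztop.round(4),'top mean',t.mean(0).round(4),len(t),'all',P.mean(0).round(4))
    # cover
    if n=='top':
        v,u=np.mgrid[y0:y1,x0:x1];v=v.ravel();u=u.ravel();P=w(n,u,v,d[v,u])
        s=(P[:,2]>.08)&(P[:,2]<.094); print('cover z',np.median(P[s,2]))
        r=cv2.minAreaRect(P[s][:,:2].astype(np.float32)*1000);print(r, cv2.boxPoints(r))
E
```

```text
top [251.5 157.1] 37 zmax 0.1542 0.1539 top mean [0.6273 0.0595 0.1518] 36 all [0.6288 0.0598 0.1477]
top [277.4 180.2] 35 zmax 0.1563 0.154 top mean [ 0.5694 -0.0013  0.1518] 34 all [ 0.5696 -0.0012  0.1517]
top [214.3 220.2] 46 zmax 0.156 0.1537 top mean [0.478  0.1479 0.1514] 39 all [0.478  0.1482 0.145 ]
top [296.  221.5] 48 zmax 0.1553 0.1547 top mean [ 0.4718 -0.043   0.1519] 38 all [ 0.4708 -0.0427  0.147 ]
top [254.6 236.6] 69 zmax 0.0492 0.0478 top mean [0.4498 0.0595 0.0445] 45 all [0.4484 0.0595 0.0424]
cover z 0.0868740225083357
((541.3963623046875, 32.920860290527344), (184.77786254882812, 165.14840698242188), 80.1776123046875) [[444.27155 -44.02706]
 [606.9991  -72.20048]
 [638.5212  109.86878]
 [475.79364 138.0422 ]]
side [265.2 172.1] 75 zmax 0.1557 0.1544 top mean [0.48   0.1438 0.153 ] 21 all [0.479  0.142  0.1347]
side [321.  183.9] 77 zmax 0.8418 0.1558 top mean [ 0.5973 -0.0466  0.2227] 20 all [0.6189 0.0266 0.1544]
side [306.1 198.8] 70 zmax 0.1558 0.1537 top mean [ 0.5702 -0.0061  0.1523] 15 all [ 0.5693 -0.0077  0.1328]
side [273.5 211.7] 67 zmax 0.1556 0.1545 top mean [ 0.4721 -0.0485  0.153 ] 14 all [ 0.4716 -0.0501  0.1328]
side [259.  215.2] 41 zmax 0.0504 0.0485 top mean [0.4492 0.0563 0.0456] 22 all [0.4465 0.0585 0.0408]
```

View pics/topcrop.png

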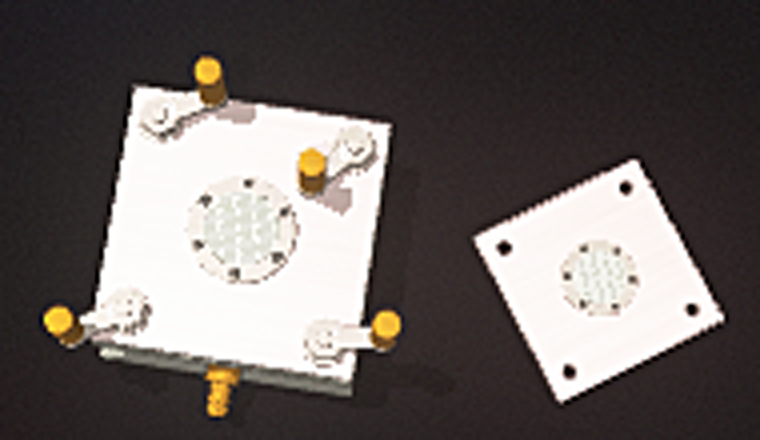

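View pics/sidecrop.png

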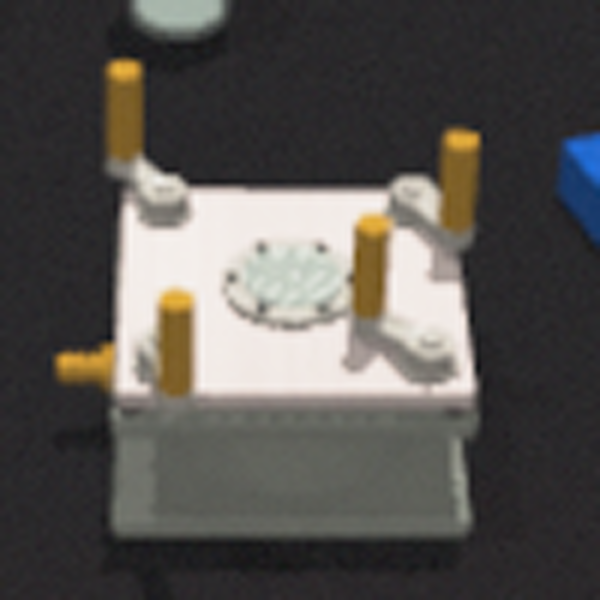

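The crops confirm it: the large white cover on the grey foot carries four levers with brass handles. Their tops in the top picture are A (251,157), D (277,180), B (214,220) and C (296,221). Next I'll estimate the nut axes, then look with the wrist camera.

```bash
cat >> h.py <<'E'
def ray(n,u,v,zp,pose=None):
    a=w(n,u,v,0.0 if n!='wrist' else 0.0,pose);b=w(n,u,v,1.0,pose);s=(zp-a[:,2])/(b[:,2]-a[:,2]);return a+s[:,None]*(b-a)
def toolR(r): return Ro.from_euler('xyz',r).as_matrix()
def tomove(pose,target,Rt=None):
    return toolR(pose[1]).T@(np.array(target)-pose[0])/.15
E
python3 - <<'E'
from h import *
from workcell import sensors
o=sensors.get_obs();print(toolR(o['tcp_rot']).round(3))
c={'A':(240.5,169),'B':(231.5,217.5),'C':(281.5,225),'D':(289,177)}
for k,(u,v) in c.items(): print(k,ray('top',u,v,.1).round(4))
s={'A':(272,187.5),'A':(317-3,187),'B':(272,187),'D':(317,212.5)}
for k,(u,v) in s.items(): print('side',k,ray('side',u,v,.1).round(4))
pose=(o['position'],o['tcp_rot'])
print(tomove(pose,[.40,.035,.36]),w('wrist',280,210,.3,pose))
E
```

```text
[[-0.     0.337  0.941]
 [-0.001  0.941 -0.337]
 [-1.    -0.001  0.   ]]
A [[0.613  0.0902 0.1   ]]
B [[0.4906 0.1129 0.1   ]]
C [[ 0.4696 -0.0094  0.1   ]]
D [[ 0.5901 -0.0307  0.1   ]]
side A [[0.6178 0.091  0.1   ]]
side B [[0.4944 0.1116 0.1   ]]
side D [[ 0.5961 -0.0316  0.1   ]]
[-0.80523771 -3.04730336  2.43187307] [[0.22375407 0.58391582 0.08722239]]
```

play_rows:
  moves:
    - [[-0.28,-0.7,0.78],0]
    - [[-0.28,-0.7,0.78],0]
    - [[-0.28,-0.7,0.78],0]
  hand: -0.2
  newtons: 60

```text
clock: 0.52
position: [0.2872, 0.4476, 0.2821]
tcp_rot: [0.801, 1.57, 0.454]
ft_force: [1.0, -0.2, 0.4]
width: 0.601
```

play_rows:
  moves:
    - [[0,-0.7,0.78],0]
    - [[0,-0.7,0.78],0]
    - [[0,-0.7,0.78],0]

```text
clock: 0.9
position: [0.3617, 0.3087, 0.2814]
tcp_rot: [0.687, 1.57, 0.34]
ft_force: [0.5, 1.1, -0.4]
width: 0.598
```

play_rows:
  moves:
    - [[0,-0.7,0.78],0]
    - [[0,-0.7,0.78],0]
    - [[0,-0.7,0.78],0]

```text
clock: 1.27
position: [0.4361, 0.1702, 0.2814]
tcp_rot: [0.395, 1.571, 0.047]
ft_force: [0.3, 1.2, 0.7]
width: 0.601
```

play_rows:
  moves:
    - [[0,-0.7,0.78],0]
    - [[0,-0.7,0.78],0]
    - [[0,-0.7,0.78],0]
    - [[0,-0.7,0.78],0]

```text
clock: 1.78
position: [0.5102, 0.0325, 0.2811]
tcp_rot: [-1.484, 1.57, -1.833]
ft_force: [-0.0, 0.9, -0.3]
width: 0.603
```

```bash
cat > snap.py <<'E'
import sys
from h import *
from workcell import sensors,camera
def snap(tag,n='wrist'):
    o=sensors.get_obs();p,d=camera(n)
    cv2.imwrite(f'pics/{tag}.png',p[:,:,::-1]);np.savez(tag+'.npz',p=p,d=d,pos=o['position'],rot=o['tcp_rot']);return p,d,(o['position'],o['tcp_rot'])
def handles(p,d,pose,n='wrist'):
    hsv=cv2.cvtColor(p,cv2.COLOR_RGB2HSV)
    m=((hsv[...,0]>10)&(hsv[...,0]<28)&(hsv[...,1]>140)&(hsv[...,2]>90)).astype(np.uint8)
    N,l,st,ce=cv2.connectedComponentsWithStats(m)
    for j in range(1,N):
        if st[j,4]<40:continue
        v,u=np.nonzero(l==j);P=w(n,u,v,d[v,u],pose);zt=np.percentile(P[:,2],90)
        t=P[P[:,2]>zt-.003]
        c,r=cv2.minEnclosingCircle(t[:,:2].astype(np.float32)*1000)
        print(ce[j].round(),st[j,4],'ztop',zt.round(4),'mean',t.mean(0).round(4),len(t),'circ',np.round(c,1),round(r,1))
if __name__=='__main__':
    handles(*snap(sys.argv[1]))
E
python3 snap.py w1
```

```text
[385.  19.] 5096 ztop 0.0114 mean [0.3835 0.2065 0.0121] 5011 circ [417.5 180.5] 124.9
[284. 118.] 342 ztop 0.0477 mean [0.4548 0.058  0.0498] 123 circ [449.4  59.7] 13.5
[398. 119.] 473 ztop 0.1537 mean [0.4796 0.147  0.1536] 347 circ [461.7 107. ] 52.6
[184. 188.] 432 ztop 0.1537 mean [ 0.4733 -0.0427  0.1529] 286 circ [473.5 -43.1] 8.2
[268. 272.] 277 ztop 0.1537 mean [ 0.5703 -0.0012  0.1529] 217 circ [570.7  -1.3] 7.9
```

View pics/w1.png

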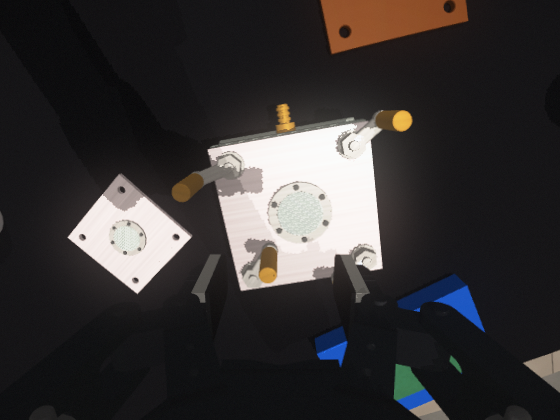

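The wrist view shows nuts C (231,160), B (353,145), A (365,257) and D (252,275). The handles of B (402,121), C (182,190) and D (268,272) are visible, and handle A is hidden by a finger. I'll take a second view from farther back.

play_rows:
  moves:
    - [[0,0,-0.55],0]
    - [[0,0,-0.55],0]
    - [[0,0,-0.55],0]

```text
clock: 2.2
position: [0.4309, 0.0648, 0.2815]
tcp_rot: [1.47, 1.57, 1.131]
ft_force: [0.6, -0.3, 0.2]
width: 0.6
```

```bash
python3 snap.py w2
python3 - <<'E'
import cv2
p=cv2.imread('pics/w2.png');cv2.imwrite('pics/w2c.png',cv2.resize(p[150:420,140:480],None,fx=2.3,fy=2.2,interpolation=2))
E
```

```text
[378.  59.] 12746 ztop 0.0113 mean [0.3422 0.219  0.012 ] 12536 circ [347.9 204. ] 115.4
[281. 194.] 381 ztop 0.0478 mean [0.4557 0.0583 0.0519] 148 circ [413.7  69.8] 54.6
[382. 216.] 540 ztop 0.1534 mean [0.4793 0.1474 0.1528] 277 circ [479.9 147.5] 8.5
[189. 267.] 335 ztop 0.1532 mean [ 0.4638 -0.037   0.1675] 106 circ [419.4  19.8] 89.8
[264. 338.] 575 ztop 0.1533 mean [5.681e-01 2.000e-04 1.553e-01] 210 circ [471.1  42.2] 118.1
[333. 351.] 253 ztop 0.1326 mean [0.611  0.0641 0.1453] 48 circ [494.5  78.2] 132.2
```

View pics/w2.png

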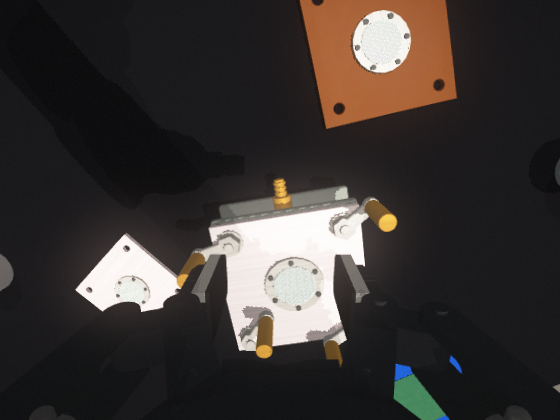

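Run:
```python
import cv2
p=cv2.imread('pics/w1.png');c=cv2.resize(p[100:300,200:400],None,fx=3,fy=3,interpolation=2);cv2.imwrite('pics/w1c.png',c)
p=cv2.imread('pics/top0.png');c=cv2.resize(p[145:245,205:305],None,fx=6,fy=6,interpolation=2);cv2.imwrite('pics/t0c.png',c)
```

```text
(no output)
```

View pics/w1c.png

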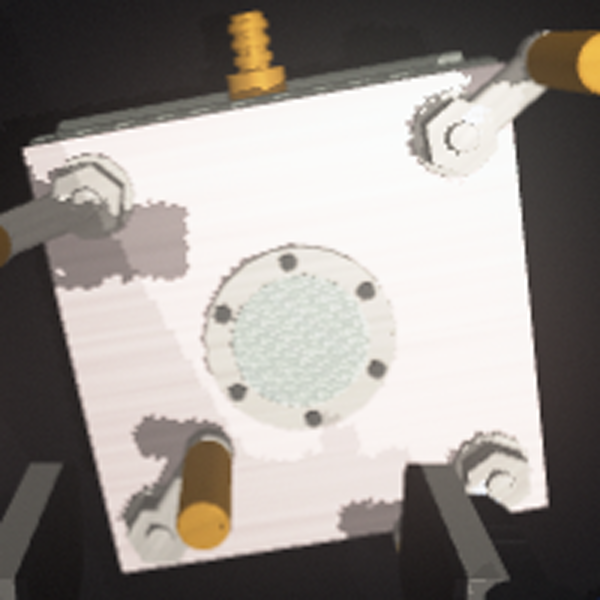

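View pics/t0c.png

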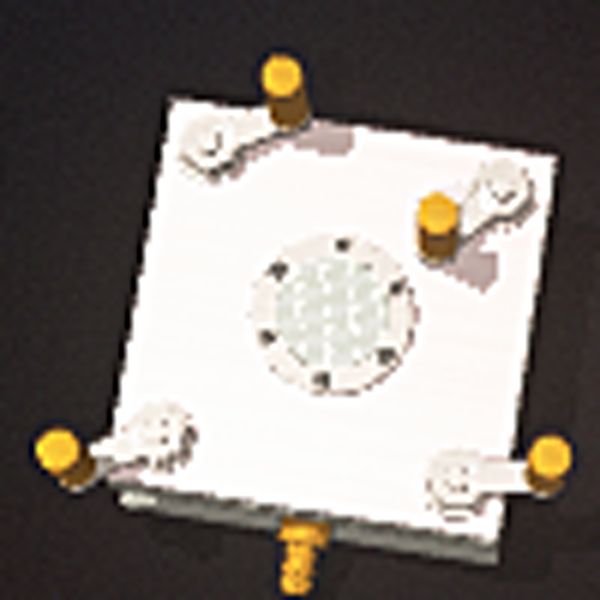

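Run:
```python
from h import *
from scipy.optimize import least_squares
f=np.load('w1.npz');pose=(f['pos'],f['rot'])
W={'C':(86,197),'B':(463,137),'A':(497,480),'D':(157,533)}
T={'A':(210,142),'D':(503,188),'B':(165,435),'C':(457,478)}
sg={'A':(1,1),'B':(-1,1),'C':(-1,-1),'D':(1,-1)}
obs={}
for k in sg:
    a=ray('wrist',200+W[k][0]/3,100+W[k][1]/3,.102,pose)[0];b=ray('top',205+T[k][0]/6-.4,145+T[k][1]/6-.4,.1)[0]
    obs[k]=(a,b);print(k,a.round(4),b.round(4))
Hd={'A':[(.6273,.0595)],'B':[(.4795,.1474),(.478,.148)],'C':[(.4735,-.043),(.4718,-.043)],'D':[(.5705,-.0012),(.5694,-.0013)]}
for sel in (0,1,2):
    def N(x): 
        c,s=np.cos(x[2]),np.sin(x[2]);return {k:x[:2]+.062*np.array([c*g[0]-s*g[1],s*g[0]+c*g[1]]) for k,g in sg.items()}
    def res(x):
        n=N(x);r=[]
        for k in sg:
            if sel!=1:r+=list(n[k]-obs[k][0][:2])
            if sel!=0:r+=list(n[k]-obs[k][1][:2])
            for h in Hd[k]: r.append(np.hypot(*(np.array(h)-n[k]))-.036)
        return np.array(r)
    s=least_squares(res,[.54,.04,-.17]);print(sel,s.x.round(4),(s.fun*1000).round(1))
    for k,v in N(s.x).items():
        h=np.mean(Hd[k],0)-v;print(k,v.round(4),'hang',np.degrees(np.arctan2(h[1],h[0])).round(1),np.hypot(*h).round(4))
```

```text
A [0.6153 0.0927 0.102 ] [0.6149 0.0924 0.1   ]
B [0.4947 0.1151 0.102 ] [0.4916 0.1114 0.1   ]
C [ 0.4712 -0.0065  0.102 ] [ 0.4715 -0.0076  0.1   ]
D [ 0.5932 -0.0294  0.102 ] [ 0.5929 -0.0294  0.1   ]
0 [ 0.5435  0.043  -0.1814] [ 0.4  0.2 -0.7 -1.   0.1 -0.8  0.4  0.1 -0.3  0.3  0.3  0.1  0.2  0.1
  0.7]
A [0.6157 0.0928] hang -70.8 0.0353
B [0.4937 0.1152] hang 114.7 0.0358
C [ 0.4713 -0.0068] hang -87.9 0.0363
D [ 0.5933 -0.0291] hang 129.9 0.0364
1 [ 0.5425  0.0424 -0.173 ] [-0.6  0.4 -0.2  0.6  2.8 -0.4  0.7 -0.7 -0.4 -0.9 -1.   0.1  0.  -0.
  0.6]
A [0.6143 0.0928] hang -68.7 0.0358
B [0.4921 0.1142] hang 111.8 0.0361
C [ 0.4708 -0.008 ] hang -87.0 0.0351
D [ 0.5929 -0.0293] hang 129.3 0.0363
2 [ 0.5431  0.0426 -0.1772] [-0.3  0.1  0.1  0.3 -0.6 -1.7 -0.5  1.4  3.2 -0.5  0.6 -0.1 -1.  -0.4
  0.2 -0.4 -0.5 -0.1  0.   0.3  0.   0.1  0.8]
A [0.615  0.0927] hang -69.7 0.0354
B [0.493  0.1146] hang 113.2 0.036
C [ 0.4711 -0.0075] hang -87.5 0.0356
D [ 0.5932 -0.0293] hang 129.6 0.0364
```

play_rows:
  moves:
    - [[0.2,0.2,0.65],0]
    - [[0.2,0.2,0.65],0]
    - [[0.2,0.2,0.65],0]

```text
clock: 2.62
position: [0.5357, 0.058, 0.2489]
tcp_rot: [-1.869, 1.566, -2.214]
ft_force: [-0.2, -0.2, 0.2]
width: 0.599
```

```bash
cat > mv.py <<'E'
import sys
from h import *
from workcell import sensors
o=sensors.get_obs();t=[float(a) for a in sys.argv[1:4]]
print('pos',o['position'].round(4),'toolR',toolR(o['tcp_rot']).round(3).tolist(),'move',tomove((o['position'],o['tcp_rot']),t).round(3),o['ft_force'].round(2),o['clock'])
E
python3 mv.py .6276 .059 .2
```

```text
pos [0.5357 0.058  0.2489] toolR [[-0.003, 0.338, 0.941], [-0.004, 0.941, -0.338], [-1.0, -0.004, -0.001]] move [0.324 0.215 0.575] [-0.22 -0.18  0.21] 2.625
```

play_rows:
  moves:
    - [[0.32,0.21,0.58],0]
    - [[0.32,0.21,0.58],0]
    - [[0.32,0.21,0.58],0]
    - [[0.32,0.21,0.58],0]

```text
clock: 3.12
position: [0.6262, 0.0586, 0.2039]
tcp_rot: [0.325, 1.571, -0.019]
ft_force: [-0.2, -0.7, -0.2]
width: 0.602
```

```bash
python3 snap.py w3;python3 mv.py .6276 .059 .124
```

```text
[23. 44.] 48 ztop 0.1536 mean [ 0.4725 -0.037   0.1528] 48 circ [472.3 -37.4] 5.0
[12. 56.] 208 ztop 0.1541 mean [ 0.4761 -0.0454  0.154 ] 207 circ [513.4  17.1] 80.4
[154. 185.] 529 ztop 0.1539 mean [ 0.5712 -0.001   0.1531] 528 circ [571.1  -1.4] 8.2
[282. 229.] 789 ztop 0.1537 mean [0.6282 0.0598 0.153 ] 495 circ [628.5  59.2] 8.4
pos [0.6262 0.0588 0.2044] toolR [[0.001, 0.337, 0.941], [0.001, 0.941, -0.337], [-1.0, 0.001, 0.001]] move [0.536 0.004 0.008] [-0.57  0.5   0.71] 3.175
```

View pics/w3.png

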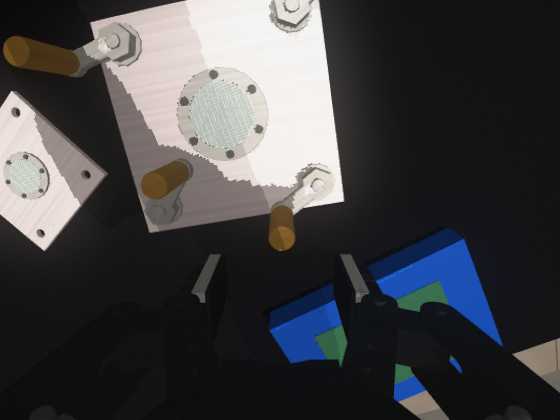

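Handle A (282,240) stands ahead of and between the fingers, measured at (0.6284, 0.0595). Going down and gripping.

play_rows:
  moves:
    - [[0.25,0.005,0.012],0]
    - [[0.52,0.005,0.012],0]
    - [[0.52,0.005,0.012],0]

```text
clock: 3.55
position: [0.6264, 0.0592, 0.1241]
tcp_rot: [-2.806, 1.567, 3.134]
ft_force: [-0.4, -0.3, 0.8]
width: 0.601
```

```bash
python3 mv.py .6284 .0595 .124
```

```text
pos [0.6264 0.0592 0.1241] toolR [[-0.004, 0.337, 0.942], [0.0, 0.942, -0.337], [-1.0, -0.001, -0.003]] move [0.001 0.007 0.012] [-0.38 -0.27  0.76] 3.55
```

play_rows:
  moves:
    - [[0,0,0],0]
    - [[0,0,0],0]
    - [[0,0,0],0]
    - [[0,0,0],0]
  hand: 1
  newtons: 60

```text
clock: 4.05
position: [0.6297, 0.0586, 0.1275]
tcp_rot: [0.52, 1.567, 0.176]
ft_force: [-0.7, -1.0, 7.9]
width: 0.18
```

```bash
python3 mv.py .6284 .0595 .124
```

```text
pos [0.6297 0.0586 0.1275] toolR [[0.004, 0.337, 0.941], [0.001, 0.941, -0.337], [-1.0, 0.002, 0.003]] move [ 0.024  0.002 -0.01 ] [-0.7  -1.03  7.87] 4.05
```

```bash
cat > plan.py <<'E'
# plan.py theta0deg r yawdeg start a1 a2 ... (clockwise rad from theta0)
import sys,numpy as np
t0,r,yw,s,*A=map(float,sys.argv[1:])
y=np.array([np.cos(np.radians(yw)),np.sin(np.radians(yw))]);z=np.array([y[1],-y[0]])
P=lambda a:r*np.array([np.cos(np.radians(t0)-a),np.sin(np.radians(t0)-a)])
print([[[round((a-s)*.0005/.15,3),round(float((P(a)-P(s))@y/.15),3),round(float((P(a)-P(s))@z/.15),3)],0] for a in A])
E
cat > chk.py <<'E'
# chk.py nutx nuty [gx gy]: angle of TCP about nut, tangential resist, radial
import sys,numpy as np
from workcell import sensors
nx,ny,gx,gy,t0=map(float,sys.argv[1:])
o=sensors.get_obs();p=o['position'][:2]-[nx+gx,ny+gy];f=o['ft_force']
a=np.arctan2(p[1],p[0]);rad=np.array([np.cos(a),np.sin(a)]);tc=np.array([rad[1],-rad[0]])
print('r %.4f rel %.3f resist %.2f radial %.2f fz %.2f z %.4f width %.3f clock %.2f'%(np.hypot(*p),(np.radians(t0)-a)%(2*np.pi),-f[:2]@tc,f[:2]@rad,f[2],o['position'][2],o['width'],o['clock']))
E
python3 chk.py .615 .0927 0 0 -68; python3 plan.py -68 .036 70.3 0 .1 .25 .45 .65 .85 1.0
```

```text
r 0.0371 rel 6.259 resist -1.05 radial 0.66 fz 7.87 z 0.1275 width 0.180 clock 4.05
[[[0.0, -0.015, -0.019], 0], [[0.001, -0.034, -0.049], 0], [[0.002, -0.052, -0.094], 0], [[0.002, -0.06, -0.141], 0], [[0.003, -0.059, -0.189], 0], [[0.003, -0.052, -0.224], 0]]
```

play_rows:
  moves:
    - [[0.0,-0.015,-0.019],0]
    - [[0.001,-0.034,-0.049],0]
    - [[0.002,-0.052,-0.094],0]
    - [[0.002,-0.06,-0.141],0]
    - [[0.003,-0.059,-0.189],0]
    - [[0.003,-0.052,-0.224],0]

```text
clock: 4.8
position: [0.5965, 0.0621, 0.1273]
tcp_rot: [0.368, 1.564, 0.023]
ft_force: [5.4, -3.7, 3.6]
width: 0.179
```

```bash
python3 chk.py .615 .0927 0 0 -68; python3 plan.py -68 .036 70.3 1 1.2 1.4 1.6 1.8 2.0
```

```text
r 0.0357 rel 0.929 resist 6.58 radial 0.34 fz 3.57 z 0.1273 width 0.179 clock 4.80
[[[0.001, 0.017, -0.045], 0], [[0.001, 0.043, -0.085], 0], [[0.002, 0.077, -0.119], 0], [[0.003, 0.116, -0.146], 0], [[0.003, 0.161, -0.165], 0]]
```

Works well: r is 35.7 mm, drag about 6 N and the radial force small.

play_rows:
  moves:
    - [[0.001,0.017,-0.045],0]
    - [[0.001,0.043,-0.085],0]
    - [[0.002,0.077,-0.119],0]
    - [[0.003,0.116,-0.146],0]
    - [[0.003,0.161,-0.165],0]

```text
clock: 5.42
position: [0.5803, 0.092, 0.1266]
tcp_rot: [-0.001, 1.567, -0.346]
ft_force: [-2.7, -6.6, 9.4]
width: 0.18
```

```bash
python3 chk.py .615 .0927 0 0 -68; python3 plan.py -68 .036 70.3 2 2.15 2.3 2.4
```

```text
r 0.0347 rel 1.935 resist 6.52 radial 2.80 fz 9.45 z 0.1266 width 0.180 clock 5.42
[[[0.0, 0.035, -0.008], 0], [[0.001, 0.071, -0.011], 0], [[0.001, 0.095, -0.009], 0]]
```

play_rows:
  moves:
    - [[0.0,0.035,-0.008],0]
    - [[0,0.071,-0.011],0]
    - [[0,0.095,-0.009],0]

```text
clock: 5.8
position: [0.5833, 0.1066, 0.1264]
tcp_rot: [0.049, 1.569, -0.296]
ft_force: [-5.0, -4.7, 12.1]
width: 0.178
```

```bash
python3 chk.py .615 .0927 0 0 -68; python3 plan.py -68 .036 70.3 2.4 2.45 2.5; python3 plan.py -68 .036 70.3 2.5 2.55 2.6;python3 plan.py -68 .036 70.3 2.6 2.65 2.7;python3 plan.py -68 .036 70.3 2.7 2.75 2.8
```

```text
r 0.0346 rel 2.367 resist 6.30 radial 2.72 fz 12.12 z 0.1264 width 0.178 clock 5.80
[[[0.0, 0.012, 0.002], 0], [[0.0, 0.024, 0.004], 0]]
[[[0.0, 0.012, 0.003], 0], [[0.0, 0.023, 0.006], 0]]
[[[0.0, 0.011, 0.004], 0], [[0.0, 0.023, 0.008], 0]]
[[[0.0, 0.011, 0.005], 0], [[0.0, 0.022, 0.01], 0]]
```

play_rows:
  moves:
    - [[-0.01,0.012,0.002],0]
    - [[-0.02,0.024,0.004],0]

```text
clock: 6.05
position: [0.5842, 0.1084, 0.1273]
tcp_rot: [-1.361, 1.568, -1.707]
ft_force: [2.5, -8.5, -12.2]
width: 0.183
```

```bash
python3 chk.py .615 .0927 0 0 -68
```

```text
r 0.0345 rel 2.427 resist 6.47 radial -6.11 fz -12.17 z 0.1273 width 0.183 clock 6.05
```

play_rows:
  moves:
    - [[0.0,0.012,0.003],0]
    - [[0.0,0.023,0.006],0]

```text
clock: 6.3
position: [0.5859, 0.1113, 0.127]
tcp_rot: [-1.674, 1.567, -2.02]
ft_force: [-0.2, -6.5, -4.6]
width: 0.182
```

```bash
python3 chk.py .615 .0927 0 0 -68
```

```text
r 0.0346 rel 2.524 resist 5.64 radial -3.32 fz -4.62 z 0.1270 width 0.182 clock 6.30
```

play_rows:
  moves:
    - [[0.0,0.011,0.004],0]
    - [[0.0,0.023,0.008],0]

```text
clock: 6.55
position: [0.5879, 0.1143, 0.127]
tcp_rot: [-1.827, 1.567, -2.173]
ft_force: [-0.8, -7.3, -4.0]
width: 0.18
```

```bash
python3 chk.py .615 .0927 0 0 -68;python3 plan.py -68 .036 70.3 2.8 2.85 2.9;python3 plan.py -68 .036 70.3 2.9 2.95 3.0;python3 plan.py -68 .036 70.3 3 3.05 3.1;python3 plan.py -68 .036 70.3 3.1 3.15 3.2;python3 plan.py -68 .036 70.3 3.2 3.25 3.3;python3 plan.py -68 .036 70.3 3.3 3.35 3.4
```

```text
r 0.0346 rel 2.629 resist 6.17 radial -3.91 fz -4.01 z 0.1270 width 0.180 clock 6.55
[[[0.0, 0.01, 0.006], 0], [[0.0, 0.02, 0.013], 0]]
[[[0.0, 0.01, 0.007], 0], [[0.0, 0.019, 0.015], 0]]
[[[0.0, 0.009, 0.008], 0], [[0.0, 0.018, 0.016], 0]]
[[[0.0, 0.008, 0.009], 0], [[0.0, 0.016, 0.018], 0]]
[[[0.0, 0.007, 0.01], 0], [[0.0, 0.014, 0.02], 0]]
[[[0.0, 0.006, 0.01], 0], [[0.0, 0.012, 0.021], 0]]
```

play_rows:
  moves:
    - [[0.0,0.011,0.005],0]
    - [[0.0,0.022,0.01],0]

```text
clock: 6.8
position: [0.5903, 0.1171, 0.1269]
tcp_rot: [-1.944, 1.567, -2.289]
ft_force: [-2.0, -5.6, -4.1]
width: 0.179
```

```bash
python3 chk.py .615 .0927 0 0 -68
```

```text
r 0.0347 rel 2.733 resist 5.38 radial -2.55 fz -4.06 z 0.1269 width 0.179 clock 6.80
```

play_rows:
  moves:
    - [[0.0,0.01,0.006],0]
    - [[0.0,0.02,0.013],0]

```text
clock: 7.05
position: [0.5929, 0.1195, 0.1269]
tcp_rot: [-2.097, 1.567, -2.443]
ft_force: [-2.5, -4.9, -4.4]
width: 0.179
```

```bash
python3 chk.py .615 .0927 0 0 -68
```

```text
r 0.0347 rel 2.836 resist 5.03 radial -2.22 fz -4.37 z 0.1269 width 0.179 clock 7.05
```

play_rows:
  moves:
    - [[0.0,0.01,0.007],0]
    - [[0.0,0.019,0.015],0]

```text
clock: 7.3
position: [0.5958, 0.1218, 0.1269]
tcp_rot: [-2.233, 1.567, -2.578]
ft_force: [-5.0, -4.8, -3.2]
width: 0.181
```

```bash
python3 chk.py .615 .0927 0 0 -68
```

```text
r 0.0348 rel 2.941 resist 6.86 radial -1.22 fz -3.23 z 0.1269 width 0.181 clock 7.30
```

play_rows:
  moves:
    - [[0.0,0.009,0.008],0]
    - [[0.0,0.018,0.016],0]

```text
clock: 7.55
position: [0.5988, 0.1237, 0.1268]
tcp_rot: [-2.315, 1.567, -2.66]
ft_force: [-5.3, -4.4, -3.7]
width: 0.185
```

```bash
python3 chk.py .615 .0927 0 0 -68
```

```text
r 0.0350 rel 3.044 resist 6.79 radial -1.44 fz -3.74 z 0.1268 width 0.185 clock 7.55
```

play_rows:
  moves:
    - [[0.0,0.008,0.009],0]
    - [[0.0,0.016,0.018],0]

```text
clock: 7.8
position: [0.602, 0.1253, 0.1267]
tcp_rot: [-2.401, 1.566, -2.746]
ft_force: [-5.2, -3.7, -3.5]
width: 0.181
```

```bash
python3 chk.py .615 .0927 0 0 -68
```

```text
r 0.0351 rel 3.145 resist 6.21 radial -1.55 fz -3.54 z 0.1267 width 0.181 clock 7.80
```

play_rows:
  moves:
    - [[0.0,0.007,0.01],0]
    - [[0.0,0.014,0.02],0]

```text
clock: 8.05
position: [0.6054, 0.1266, 0.1267]
tcp_rot: [-2.49, 1.566, -2.835]
ft_force: [-6.8, -3.0, -1.7]
width: 0.181
```

```bash
python3 chk.py .615 .0927 0 0 -68; for i in 3.4 3.5 3.6 3.7;do python3 - $i <<'E'
import sys,subprocess
s=float(sys.argv[1]);print(s,subprocess.getoutput(f'python3 plan.py -68 .036 70.3 {s} {s+.05} {s+.1}'))
E
done
```

```text
r 0.0352 rel 3.249 resist 7.34 radial -1.07 fz -1.68 z 0.1267 width 0.181 clock 8.05
3.4 [[[0.0, 0.005, 0.011], 0], [[0.0, 0.01, 0.022], 0]]
3.5 [[[0.0, 0.004, 0.011], 0], [[0.0, 0.008, 0.023], 0]]
3.6 [[[0.0, 0.003, 0.012], 0], [[0.0, 0.005, 0.023], 0]]
3.7 [[[0.0, 0.002, 0.012], 0], [[0.0, 0.003, 0.024], 0]]
```

play_rows:
  moves:
    - [[0.0,0.006,0.01],0]
    - [[0.0,0.012,0.021],0]

```text
clock: 8.3
position: [0.6086, 0.1275, 0.1267]
tcp_rot: [-2.585, 1.566, -2.929]
ft_force: [-8.6, -2.3, -0.6]
width: 0.177
```

```bash
python3 chk.py .615 .0927 0 0 -68
```

```text
r 0.0353 rel 3.344 resist 8.85 radial -0.68 fz -0.61 z 0.1267 width 0.177 clock 8.30
```

play_rows:
  moves:
    - [[0.0,0.005,0.011],0]

```text
clock: 8.43
position: [0.61, 0.1278, 0.1266]
tcp_rot: [-2.634, 1.565, -2.978]
ft_force: [-11.4, -1.9, -0.6]
width: 0.179
```

```bash
python3 chk.py .615 .0927 0 0 -68
```

```text
r 0.0354 rel 3.384 resist 11.54 radial -0.23 fz -0.64 z 0.1266 width 0.179 clock 8.43
```

play_rows:
  moves:
    - [[0.0,0.005,0.011],0]

```text
clock: 8.55
position: [0.6114, 0.128, 0.1266]
tcp_rot: [-2.666, 1.564, -3.01]
ft_force: [-12.5, -1.6, 0.7]
width: 0.179
```

```bash
python3 chk.py .615 .0927 0 0 -68
```

```text
r 0.0355 rel 3.425 resist 12.64 radial -0.31 fz 0.68 z 0.1266 width 0.179 clock 8.55
```

Snug on A: the resistance rose from about 6 N to 12.6 N, so it is about 0.1 rad past the onset. I'll relieve the load, open and lift.

play_rows:
  moves:
    - [[0.0,-0.004,-0.012],0]
    - [[0.0,-0.004,-0.012],0]

```text
clock: 8.8
position: [0.6099, 0.1277, 0.1266]
tcp_rot: [-2.591, 1.565, -2.935]
ft_force: [-9.8, -1.9, -1.1]
width: 0.18
```

```bash
python3 chk.py .615 .0927 0 0 -68
```

```text
r 0.0354 rel 3.382 resist 10.02 radial -0.46 fz -1.12 z 0.1266 width 0.180 clock 8.80
```

play_rows:
  moves:
    - [[0.0,0,0],0]
    - [[0.0,0,0],0]
    - [[0.0,0,0],0]
  hand: -0.2

```text
clock: 9.18
position: [0.6128, 0.1288, 0.1279]
tcp_rot: [0.802, 1.57, 0.459]
ft_force: [-0.1, -0.3, 0.2]
width: 0.606
```

play_rows:
  moves:
    - [[-0.4,0,0],0]
    - [[-0.5,0,0],0]
    - [[-0.5,-0.1,-0.2],0]

```text
clock: 9.55
position: [0.5806, 0.1247, 0.2039]
tcp_rot: [0.47, 1.567, 0.126]
ft_force: [-1.0, -0.1, 0.3]
width: 0.6
```

```bash
python3 mv.py .473 -.0432 .2
```

```text
pos [0.5806 0.1247 0.2039] toolR [[0.004, 0.337, 0.941], [0.0, 0.941, -0.337], [-1.0, 0.002, 0.003]] move [ 0.023 -1.296 -0.298] [-1.   -0.12  0.27] 9.55
```

play_rows:
  moves:
    - [[0,-0.4,-0.1],0]
    - [[0,-0.8,-0.2],0]
    - [[0,-1.0,-0.25],0]

```text
clock: 9.93
position: [0.4918, -0.0067, 0.2025]
tcp_rot: [1.446, 1.57, 1.1]
ft_force: [0.1, 0.9, 0.4]
width: 0.6
```

play_rows:
  moves:
    - [[0,-0.3,-0.05],0]
    - [[0,-0.3,-0.05],0]
    - [[0,-0.3,-0.05],0]

```text
clock: 10.3
position: [0.4713, -0.0434, 0.2026]
tcp_rot: [1.069, 1.57, 0.725]
ft_force: [-0.2, 0.6, -0.2]
width: 0.602
```

```bash
python3 snap.py w4; python3 mv.py .473 -.043 .124
```

```text
[487.  20.] 4978 ztop 0.0112 mean [0.3856 0.1959 0.0114] 4928 circ [396.  126.6] 145.1
[378. 134.] 615 ztop 0.0479 mean [0.4564 0.0576 0.0483] 223 circ [434.2  22.7] 51.4
[541. 131.] 63 ztop 0.1349 mean [0.466  0.1327 0.1518] 12 circ [437.6  64.8] 89.9
[281. 230.] 837 ztop 0.1535 mean [ 0.4727 -0.0429  0.1536] 516 circ [442.4 -31.9] 41.4
[533. 290.] 235 ztop 0.1392 mean [0.5954 0.129  0.1414] 33 circ [595.5 128.7] 3.2
[556. 320.] 134 ztop 0.1523 mean [0.6003 0.1211 0.1528] 133 circ [506.8  52.8] 125.5
pos [ 0.4714 -0.043   0.2025] toolR [[0.0, 0.336, 0.942], [0.0, 0.942, -0.336], [-1.0, 0.0, 0.0]] move [0.523 0.003 0.01 ] [ 0.43 -0.73  0.29] 10.35
```

View pics/w4.png

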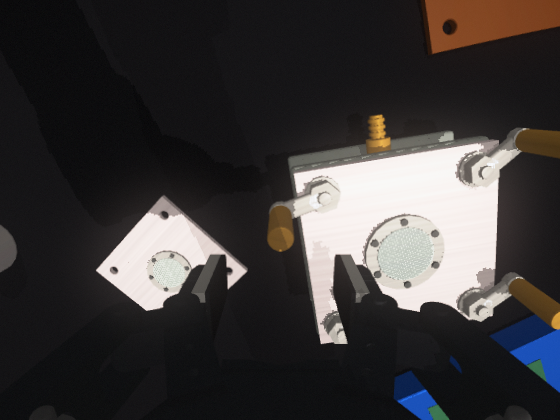

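play_rows:
  moves:
    - [[0.25,0.003,0.012],0]
    - [[0.5,0.003,0.012],0]
    - [[0.5,0.003,0.012],0]

```text
clock: 10.72
position: [0.4715, -0.0434, 0.1254]
tcp_rot: [-2.514, 1.566, -2.856]
ft_force: [-0.5, 0.3, 1.3]
width: 0.603
```

play_rows:
  moves:
    - [[-0.01,0,0],0]
    - [[-0.01,0,0],0]
    - [[-0.01,0,0],0]
    - [[-0.015,0,0],0]
  hand: 1

```text
clock: 11.22
position: [0.4736, -0.0441, 0.1307]
tcp_rot: [0.607, 1.569, 0.263]
ft_force: [0.4, -0.4, 2.1]
width: 0.179
```

```bash
python3 chk.py .471 -.0075 0 0 -86.6; for i in "0 .1 .25 .45 .65 .85 1.0" "1 1.2 1.4 1.6 1.8 2.0" "2 2.15 2.3 2.4" "2.4 2.45 2.5" "2.5 2.55 2.6" "2.6 2.65 2.7" "2.7 2.75 2.8" "2.8 2.85 2.9" "2.9 2.95 3" "3 3.05 3.1" "3.1 3.15 3.2" "3.2 3.25 3.3" "3.3 3.35 3.4" "3.4 3.45 3.5" "3.5 3.55 3.6" "3.6 3.65 3.7" "3.7 3.75 3.8" "3.8 3.85 3.9"; do echo $i;python3 plan.py -86.6 .036 70.3 $i;done
```

```text
r 0.0367 rel 6.271 resist 0.35 radial 0.43 fz 2.09 z 0.1307 width 0.179 clock 11.22
0 .1 .25 .45 .65 .85 1.0
[[[0.0, -0.008, -0.023], 0], [[0.001, -0.016, -0.058], 0], [[0.002, -0.019, -0.105], 0], [[0.002, -0.012, -0.153], 0], [[0.003, 0.004, -0.198], 0], [[0.003, 0.022, -0.229], 0]]
1 1.2 1.4 1.6 1.8 2.0
[[[0.001, 0.031, -0.037], 0], [[0.001, 0.068, -0.067], 0], [[0.002, 0.111, -0.089], 0], [[0.003, 0.157, -0.101], 0], [[0.003, 0.205, -0.105], 0]]
2 2.15 2.3 2.4
[[[0.0, 0.036, 0.004], 0], [[0.001, 0.071, 0.013], 0], [[0.001, 0.093, 0.021], 0]]
2.4 2.45 2.5
[[[0.0, 0.011, 0.005], 0], [[0.0, 0.021, 0.011], 0]]
2.5 2.55 2.6
[[[0.0, 0.01, 0.006], 0], [[0.0, 0.02, 0.013], 0]]
2.6 2.65 2.7
[[[0.0, 0.01, 0.007], 0], [[0.0, 0.019, 0.015], 0]]
2.7 2.75 2.8
[[[0.0, 0.009, 0.008], 0], [[0.0, 0.017, 0.017], 0]]
2.8 2.85 2.9
[[[0.0, 0.008, 0.009], 0], [[0.0, 0.015, 0.018], 0]]
2.9 2.95 3
[[[0.0, 0.007, 0.01], 0], [[0.0, 0.013, 0.02], 0]]
3 3.05 3.1
[[[0.0, 0.006, 0.01], 0], [[0.0, 0.011, 0.021], 0]]
3.1 3.15 3.2
[[[0.0, 0.005, 0.011], 0], [[0.0, 0.009, 0.022], 0]]
3.2 3.25 3.3
[[[0.0, 0.004, 0.011], 0], [[0.0, 0.007, 0.023], 0]]
3.3 3.35 3.4
[[[0.0, 0.003, 0.012], 0], [[0.0, 0.005, 0.024], 0]]
3.4 3.45 3.5
[[[0.0, 0.001, 0.012], 0], [[0.0, 0.002, 0.024], 0]]
3.5 3.55 3.6
[[[0.0, 0.0, 0.012], 0], [[0.0, -0.0, 0.024], 0]]
3.6 3.65 3.7
[[[0.0, -0.001, 0.012], 0], [[0.0, -0.003, 0.024], 0]]
3.7 3.75 3.8
[[[0.0, -0.002, 0.012], 0], [[0.0, -0.005, 0.023], 0]]
3.8 3.85 3.9
[[[0.0, -0.003, 0.012], 0], [[0.0, -0.007, 0.023], 0]]
```

play_rows:
  moves:
    - [[0.0,-0.008,-0.023],0]
    - [[0.001,-0.016,-0.058],0]
    - [[0.002,-0.019,-0.105],0]
    - [[0.002,-0.012,-0.153],0]
    - [[0.003,0.004,-0.198],0]
    - [[0.003,0.022,-0.229],0]

```text
clock: 11.98
position: [0.4428, -0.0293, 0.13]
tcp_rot: [0.417, 1.567, 0.073]
ft_force: [8.4, -1.4, 0.8]
width: 0.178
```

```bash
python3 chk.py .471 -.0075 0 0 -86.6
```

```text
r 0.0356 rel 0.972 resist 6.20 radial -5.79 fz 0.81 z 0.1300 width 0.178 clock 11.97
```

play_rows:
  moves:
    - [[0.001,0.031,-0.037],0]
    - [[0.001,0.068,-0.067],0]
    - [[0.002,0.111,-0.089],0]
    - [[0.003,0.157,-0.101],0]
    - [[0.003,0.205,-0.105],0]

```text
clock: 12.6
position: [0.4378, 0.0038, 0.1294]
tcp_rot: [-0.216, 1.568, -0.561]
ft_force: [3.6, -8.0, 4.3]
width: 0.182
```

```bash
python3 chk.py .471 -.0075 0 0 -86.6
```

```text
r 0.0351 rel 1.958 resist 6.40 radial -6.00 fz 4.26 z 0.1294 width 0.182 clock 12.60
```

play_rows:
  moves:
    - [[0.0,0.036,0.008],0]
    - [[0.001,0.071,0.019],0]
    - [[0.001,0.093,0.027],0]

```text
clock: 12.98
position: [0.4453, 0.016, 0.1291]
tcp_rot: [-2.109, 1.57, -2.453]
ft_force: [-4.6, -4.2, 11.4]
width: 0.175
```

```bash
python3 chk.py .471 -.0075 0 0 -86.6
```

```text
r 0.0348 rel 2.371 resist 6.18 radial 0.60 fz 11.42 z 0.1291 width 0.175 clock 12.97
```

play_rows:
  moves:
    - [[0.0,0.011,0.005],0]
    - [[0.0,0.021,0.011],0]

```text
clock: 13.22
position: [0.4477, 0.0184, 0.1291]
tcp_rot: [-2.39, 1.57, -2.734]
ft_force: [-4.5, -3.0, 12.9]
width: 0.178
```

```bash
python3 chk.py .471 -.0075 0 0 -86.6
```

```text
r 0.0348 rel 2.469 resist 5.34 radial 0.72 fz 12.87 z 0.1291 width 0.178 clock 13.22
```

play_rows:
  moves:
    - [[-0.004,0.01,0.006],0]
    - [[-0.005,0.02,0.013],0]

```text
clock: 13.48
position: [0.45, 0.0203, 0.1293]
tcp_rot: [-2.385, 1.568, -2.73]
ft_force: [-4.3, -4.7, 6.6]
width: 0.177
```

```bash
python3 chk.py .471 -.0075 0 0 -86.6
```

```text
r 0.0348 rel 2.554 resist 6.26 radial -1.10 fz 6.64 z 0.1293 width 0.177 clock 13.47
```

play_rows:
  moves:
    - [[0.0,0.01,0.007],0]
    - [[0.0,0.019,0.015],0]

```text
clock: 13.72
position: [0.453, 0.0224, 0.1292]
tcp_rot: [-2.486, 1.568, -2.83]
ft_force: [-4.7, -2.6, 7.1]
width: 0.175
```

```bash
python3 chk.py .471 -.0075 0 0 -86.6
```

```text
r 0.0349 rel 2.658 resist 5.36 radial 0.22 fz 7.15 z 0.1292 width 0.175 clock 13.72
```

play_rows:
  moves:
    - [[0.0,0.009,0.008],0]
    - [[0.0,0.017,0.017],0]

```text
clock: 13.98
position: [0.4561, 0.0241, 0.1292]
tcp_rot: [-2.611, 1.568, -2.955]
ft_force: [-5.2, -3.1, 8.2]
width: 0.179
```

```bash
python3 chk.py .471 -.0075 0 0 -86.6
```

```text
r 0.0350 rel 2.760 resist 6.02 radial -0.61 fz 8.18 z 0.1292 width 0.179 clock 13.97
```

play_rows:
  moves:
    - [[0.0,0.008,0.009],0]
    - [[0.0,0.015,0.018],0]

```text
clock: 14.22
position: [0.4593, 0.0256, 0.1292]
tcp_rot: [-2.708, 1.568, -3.052]
ft_force: [-5.0, -0.9, 8.3]
width: 0.177
```

```bash
python3 chk.py .471 -.0075 0 0 -86.6
```

```text
r 0.0351 rel 2.861 resist 4.98 radial 0.77 fz 8.34 z 0.1292 width 0.177 clock 14.22
```

play_rows:
  moves:
    - [[0.0,0.007,0.01],0]
    - [[0.0,0.013,0.02],0]

```text
clock: 14.48
position: [0.4627, 0.0267, 0.1292]
tcp_rot: [-2.825, 1.568, 3.115]
ft_force: [-6.7, -1.4, 7.1]
width: 0.179
```

```bash
python3 chk.py .471 -.0075 0 0 -86.6
```

```text
r 0.0352 rel 2.963 resist 6.83 radial 0.18 fz 7.15 z 0.1292 width 0.179 clock 14.47
```

play_rows:
  moves:
    - [[0.0,0.006,0.01],0]

```text
clock: 14.6
position: [0.4644, 0.0271, 0.1291]
tcp_rot: [-2.858, 1.568, 3.081]
ft_force: [-6.4, -0.2, 7.5]
width: 0.179
```

```bash
python3 chk.py .471 -.0075 0 0 -86.6
```

```text
r 0.0352 rel 3.012 resist 6.34 radial 1.03 fz 7.53 z 0.1291 width 0.179 clock 14.60
```

play_rows:
  moves:
    - [[0.0,0.005,0.011],0]

```text
clock: 14.72
position: [0.4662, 0.0275, 0.1292]
tcp_rot: [-2.926, 1.567, 3.013]
ft_force: [-6.0, 0.9, 7.8]
width: 0.179
```

```bash
python3 chk.py .471 -.0075 0 0 -86.6
```

```text
r 0.0353 rel 3.063 resist 5.85 radial 1.73 fz 7.78 z 0.1292 width 0.179 clock 14.72
```

play_rows:
  moves:
    - [[0.0,0.005,0.011],0]

```text
clock: 14.85
position: [0.4678, 0.0277, 0.1291]
tcp_rot: [-2.933, 1.567, 3.007]
ft_force: [-8.5, 1.1, 9.1]
width: 0.178
```

```bash
python3 chk.py .471 -.0075 0 0 -86.6
```

```text
r 0.0353 rel 3.109 resist 8.33 radial 1.90 fz 9.10 z 0.1291 width 0.178 clock 14.85
```

play_rows:
  moves:
    - [[0.0,0.004,0.011],0]

```text
clock: 14.98
position: [0.4691, 0.0278, 0.129]
tcp_rot: [-2.932, 1.566, 3.008]
ft_force: [-9.6, 2.6, 10.5]
width: 0.177
```

```bash
python3 chk.py .471 -.0075 0 0 -86.6
```

```text
r 0.0354 rel 3.149 resist 9.42 radial 3.09 fz 10.51 z 0.1290 width 0.177 clock 14.97
```

play_rows:
  moves:
    - [[0.0,0.004,0.011],0]

```text
clock: 15.1
position: [0.4706, 0.028, 0.129]
tcp_rot: [-2.947, 1.565, 2.993]
ft_force: [-11.8, 2.0, 12.4]
width: 0.181
```

```bash
python3 chk.py .471 -.0075 0 0 -86.6
```

```text
r 0.0355 rel 3.189 resist 11.78 radial 2.11 fz 12.43 z 0.1290 width 0.181 clock 15.10
```

play_rows:
  moves:
    - [[0.0,-0.001,-0.007],0]
    - [[0.0,-0.001,-0.007],0]

```text
clock: 15.35
position: [0.4699, 0.0279, 0.1291]
tcp_rot: [-2.91, 1.566, 3.03]
ft_force: [-8.5, -0.1, 9.6]
width: 0.179
```

```bash
python3 chk.py .471 -.0075 0 0 -86.6
```

```text
r 0.0354 rel 3.170 resist 8.51 radial 0.12 fz 9.60 z 0.1291 width 0.179 clock 15.35
```

play_rows:
  moves:
    - [[0.0,0,0],0]
    - [[0.0,0,0],0]
    - [[0.0,0,0],0]
  hand: -0.2

```text
clock: 15.72
position: [0.472, 0.0276, 0.1293]
tcp_rot: [1.8, 1.571, 1.456]
ft_force: [0.3, -0.2, 0.7]
width: 0.597
```

play_rows:
  moves:
    - [[-0.25,0,0],0]
    - [[-0.5,0,0],0]
    - [[-0.5,0,-0.1],0]
    - [[-0.5,0.0,-0.1],0]

```text
clock: 16.23
position: [0.457, 0.0331, 0.2038]
tcp_rot: [2.643, 1.57, 2.3]
ft_force: [1.0, 0.3, -0.5]
width: 0.6
```

```bash
python3 snap.py w5; python3 mv.py .4795 .1474 .2
```

```text
[427.  41.] 11433 ztop 0.0112 mean [0.3716 0.2129 0.0113] 11351 circ [377.1 182. ] 124.5
[304. 178.] 646 ztop 0.048 mean [0.4573 0.0577 0.0483] 243 circ [427.8  61.2] 38.7
[454. 200.] 1121 ztop 0.1534 mean [0.4784 0.1466 0.1541] 544 circ [438.1 105.5] 68.1
[272. 217.] 78 ztop 0.1218 mean [0.4552 0.0278 0.1221] 17 circ [455.7  27.5] 3.0
[274. 245.] 446 ztop 0.1525 mean [0.4624 0.0278 0.152 ] 446 circ [429.6  41.5] 43.7
[286. 350.] 469 ztop 0.134 mean [5.642e-01 5.000e-04 1.341e-01] 98 circ [5.667e+02 5.000e-01] 7.2
[457. 366.] 61 ztop 0.1525 mean [0.5895 0.1189 0.1611] 56 circ [498.1  91.1] 113.8
pos [0.4573 0.0328 0.2036] toolR [[-0.001, 0.336, 0.942], [0.0, 0.942, -0.336], [-1.0, -0.0, -0.001]] move [ 0.024  0.769 -0.117] [ 0.9  -0.29  0.33] 16.275
```

View pics/w5.png

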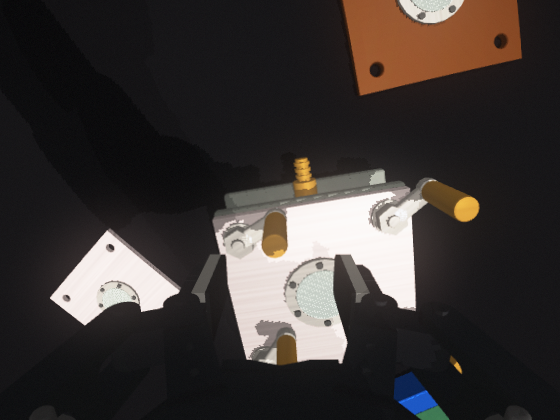

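```bash
python3 - <<'E'
from snap import *
f=np.load('w5.npz');pose=(f['pos'],f['rot'])
p=f['p'];d=f['d']
cv2.imwrite('pics/w5c.png',cv2.resize(p[190:290,200:340,::-1],None,fx=5,fy=5,interpolation=2))
print(ray('wrist',276,246,.1535,pose))
for r in range(210,262,6):
    print(r,[ (c,round(float(w('wrist',c,r,float(d[r,c]),pose)[0][0]),4),round(float(w('wrist',c,r,float(d[r,c]),pose)[0][1]),4),round(float(w('wrist',c,r,float(d[r,c]),pose)[0][2]),4)) for c in (268,276,284)])
for n in('side','top'):
    snap(n+'5',n)
p=cv2.imread('pics/top5.png');cv2.imwrite('pics/top5c.png',cv2.resize(p[145:245,205:305],None,fx=6,fy=6,interpolation=2))
p=cv2.imread('pics/side5.png');cv2.imwrite('pics/side5c.png',cv2.resize(p[155:255,245:345],None,fx=6,fy=6,interpolation=2))
E
python3 mv.py .4795 .1474 .2
```

```text
[[0.46287315 0.02910562 0.1535    ]]
210 [(268, 0.4555, 0.0242, 0.0931), (276, 0.4557, 0.031, 0.0998), (284, 0.4614, 0.0358, 0.0874)]
216 [(268, 0.4551, 0.025, 0.1105), (276, 0.4558, 0.0312, 0.1149), (284, 0.4614, 0.0355, 0.1032)]
222 [(268, 0.4552, 0.0255, 0.1247), (276, 0.456, 0.0313, 0.1281), (284, 0.4614, 0.0354, 0.1173)]
228 [(268, 0.4553, 0.026, 0.1373), (276, 0.4563, 0.0313, 0.1398), (284, 0.461, 0.0353, 0.1313)]
234 [(268, 0.4552, 0.0265, 0.1492), (276, 0.4566, 0.0313, 0.1501), (284, 0.4611, 0.0352, 0.1424)]
240 [(268, 0.4578, 0.0256, 0.1526), (276, 0.46, 0.0301, 0.1512), (284, 0.4618, 0.0348, 0.1508)]
246 [(268, 0.462, 0.024, 0.1513), (276, 0.4637, 0.0288, 0.1515), (284, 0.4649, 0.0337, 0.1525)]
252 [(268, 0.4662, 0.0224, 0.1505), (276, 0.4672, 0.0275, 0.1522), (284, 0.4692, 0.0322, 0.1517)]
258 [(268, 0.4977, 0.0083, 0.0861), (276, 0.4995, 0.015, 0.0873), (284, 0.5024, 0.0213, 0.086)]
pos [0.4576 0.0325 0.2035] toolR [[-0.001, 0.337, 0.942], [-0.0, 0.942, -0.337], [-1.0, -0.001, -0.001]] move [ 0.023  0.77  -0.12 ] [ 0.52  0.03 -0.01] 16.375
```

View pics/w5c.png

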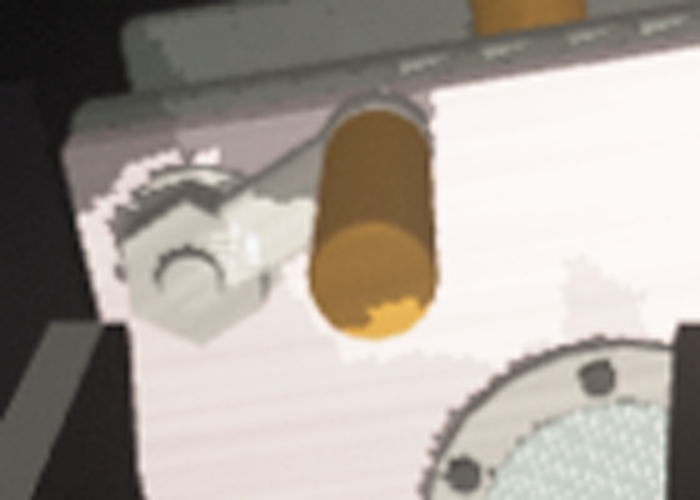

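View pics/side5c.png

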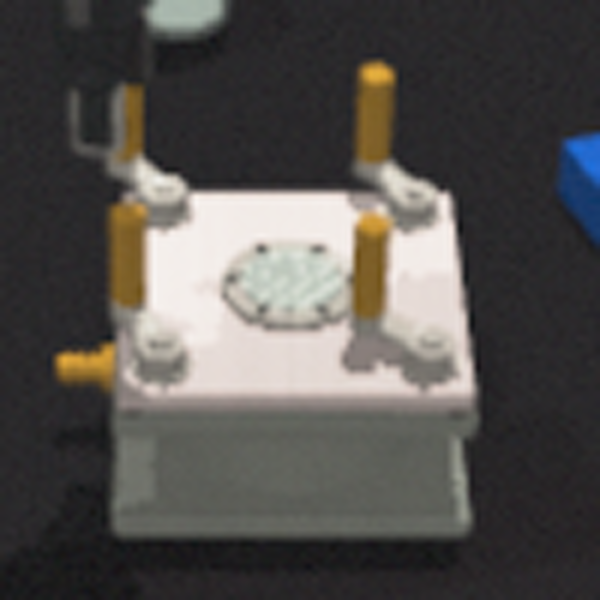

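View pics/top5c.png

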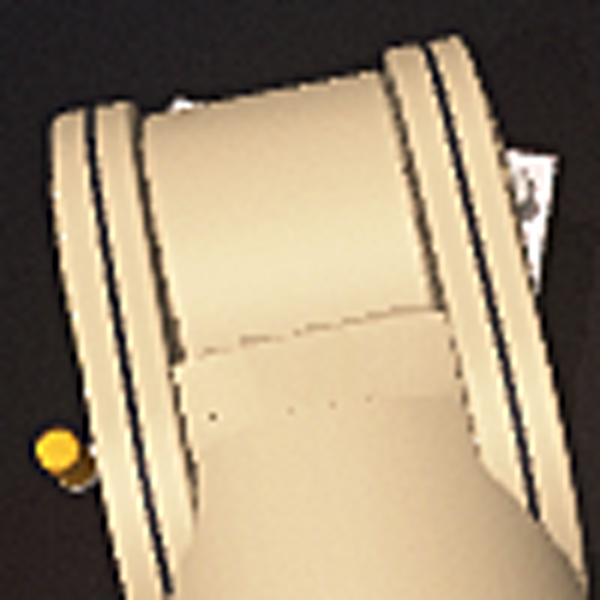

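Run:
```python
from snap import *
def s(x,y,z=.1535): return ray('side',245+x/6-.4,155+y/6-.4,z)[0].round(4)
print('side0: A',s(461,137),'C',s(176,298),'D',s(372,223))
print('side5: A',s(376,70),'C',s(127,208),'D',s(372,222))
f=np.load('w1.npz')
print('nutC w5',ray('wrist',200+188/5-.4,190+270/5-.4,.102,(np.load('w5.npz')['pos'],np.load('w5.npz')['rot'])))
```

```text
side0: A [0.6287 0.0588 0.1535] C [ 0.4734 -0.0455  0.1535] D [ 0.5706 -0.0039  0.1535]
side5: A [0.6025 0.1245 0.1535] C [0.4629 0.0262 0.1535] D [ 0.5708 -0.0032  0.1535]
nutC w5 [[ 0.47095763 -0.00726612  0.102     ]]
```

Checking the cameras against the arm: handles C and A now stand about 7 mm behind where the TCP let them go. C measures (0.463, 0.028) and A (0.602, 0.1265). Either the handles slipped in the pads or the nuts came back on release. I'll re-grip C and find out before going on.

```bash
python3 mv.py .463 .0285 .127
```

```text
pos [0.4576 0.0325 0.2035] toolR [[-0.001, 0.337, 0.942], [-0.0, 0.942, -0.337], [-1.0, -0.001, -0.001]] move [ 0.51  -0.013  0.044] [ 0.52  0.03 -0.01] 16.375
```

play_rows:
  moves:
    - [[0.1,-0.013,0.044],0]
    - [[0.35,-0.013,0.044],0]
    - [[0.49,-0.013,0.044],0]
    - [[0.49,-0.013,0.044],0]

```text
clock: 16.88
position: [0.4623, 0.0277, 0.1286]
tcp_rot: [-2.322, 1.566, -2.666]
ft_force: [-0.2, 0.9, 0.7]
width: 0.601
```

```bash
python3 snap.py w6; python3 chk.py .471 -.0075 0 0 -86.6;python3 mv.py .463 .0285 .127
```

```text
[462.  31.] 10662 ztop 0.0112 mean [0.3818 0.1988 0.0113] 10601 circ [389.1 165.4] 112.4
[316. 190.] 1201 ztop 0.0481 mean [0.4577 0.0576 0.0506] 446 circ [431.7  58.4] 37.1
[527. 213.] 1129 ztop 0.1432 mean [0.4713 0.1434 0.1457] 201 circ [433.7 101.6] 62.0
[279. 282.] 2506 ztop 0.1519 mean [0.4611 0.0284 0.1529] 1195 circ [432.9  39.1] 40.5
r 0.0363 rel 2.984 resist -1.06 radial -0.39 fz 0.11 z 0.1299 width 0.599 clock 16.93
pos [0.4632 0.028  0.1299] toolR [[-0.002, 0.338, 0.941], [-0.001, 0.941, -0.338], [-1.0, -0.002, -0.001]] move [ 0.02   0.003 -0.002] [ 1.11 -0.15  0.11] 16.925
```

View pics/w6.png

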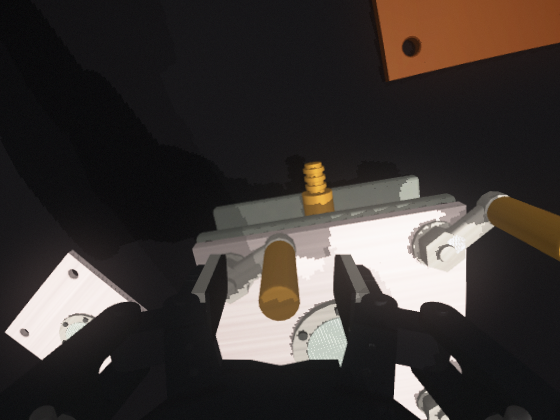

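play_rows:
  moves:
    - [[-0.01,0,0],0]
    - [[-0.01,0,0],0]
    - [[-0.015,0,0],0]
    - [[-0.015,0,0],0]
  hand: 1
  newtons: 90

```text
clock: 17.42
position: [0.4638, 0.028, 0.1334]
tcp_rot: [0.084, 1.57, -0.26]
ft_force: [0.0, -5.0, 3.5]
width: 0.167
```

```bash
python3 chk.py .471 -.0075 0 0 -86.6; python3 snap.py w7; for i in "2.98 3.03 3.08" "3.08 3.13 3.18" "3.18 3.23 3.28";do python3 plan.py -86.6 .036 70.3 $i;done
python3 - <<'E'
import cv2
p=cv2.imread('pics/w7.png');cv2.imwrite('pics/w7c.png',cv2.resize(p[200:360,180:380],None,fx=3.5,fy=3.5,interpolation=2))
E
```

```text
r 0.0363 rel 3.000 resist 0.97 radial -4.91 fz 3.53 z 0.1334 width 0.167 clock 17.43
[459.  30.] 10394 ztop 0.0112 mean [0.3822 0.1999 0.0111] 10339 circ [390.  167.8] 114.7
[314. 186.] 1150 ztop 0.0479 mean [0.4579 0.0576 0.0491] 442 circ [432.1  59. ] 36.7
[531. 216.] 1495 ztop 0.1528 mean [0.4757 0.1402 0.1556] 400 circ [441.5  99. ] 64.7
[279. 275.] 2128 ztop 0.1519 mean [0.4627 0.0286 0.1519] 1019 circ [433.3  38.1] 40.4
[[[0.0, 0.006, 0.01], 0], [[0.0, 0.012, 0.021], 0]]
[[[0.0, 0.005, 0.011], 0], [[0.0, 0.01, 0.022], 0]]
[[[0.0, 0.004, 0.011], 0], [[0.0, 0.007, 0.023], 0]]
```

View pics/w7c.png

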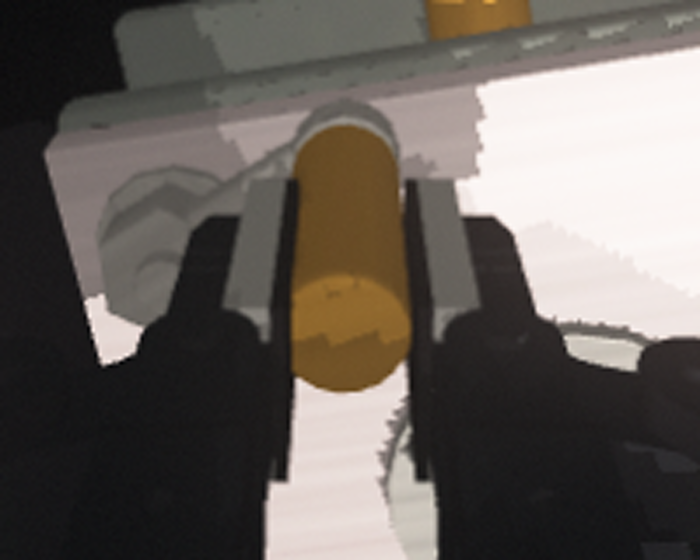

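play_rows:
  moves:
    - [[0.0,0.006,0.01],0]

```text
clock: 17.6
position: [0.465, 0.0285, 0.1333]
tcp_rot: [-2.44, 1.57, -2.784]
ft_force: [-3.7, -4.0, 6.7]
width: 0.163
```

```bash
python3 chk.py .471 -.0075 0 0 -86.6
```

```text
r 0.0365 rel 3.037 resist 4.31 radial -3.37 fz 6.65 z 0.1333 width 0.163 clock 17.60
```

play_rows:
  moves:
    - [[0.0,0.006,0.011],0]

```text
clock: 17.73
position: [0.4665, 0.0288, 0.1332]
tcp_rot: [-2.587, 1.569, -2.931]
ft_force: [-7.0, -5.8, 9.7]
width: 0.165
```

```bash
python3 chk.py .471 -.0075 0 0 -86.6; python3 snap.py w8
```

```text
r 0.0366 rel 3.078 resist 7.67 radial -4.85 fz 9.74 z 0.1332 width 0.165 clock 17.73
[457.  28.] 9896 ztop 0.0112 mean [0.3834 0.1996 0.0111] 9842 circ [399.9 167.2] 113.3
[312. 183.] 1144 ztop 0.048 mean [0.4577 0.0575 0.0503] 419 circ [433.4  59. ] 34.9
[531. 213.] 1529 ztop 0.153 mean [0.4766 0.1415 0.1545] 464 circ [442.7  99.5] 63.2
[279. 274.] 2088 ztop 0.152 mean [0.4649 0.0293 0.152 ] 993 circ [436.   39.7] 39.8
```

play_rows:
  moves:
    - [[0.0,0.005,0.011],0]

```text
clock: 17.9
position: [0.4679, 0.029, 0.1331]
tcp_rot: [-2.706, 1.568, -3.05]
ft_force: [-7.7, -4.6, 10.7]
width: 0.163
```

```bash
python3 chk.py .471 -.0075 0 0 -86.6
```

```text
r 0.0366 rel 3.116 resist 8.06 radial -3.92 fz 10.74 z 0.1331 width 0.163 clock 17.90
```

play_rows:
  moves:
    - [[0.0,0,0],0]

```text
clock: 18.02
position: [0.4679, 0.029, 0.1331]
tcp_rot: [-2.691, 1.568, -3.035]
ft_force: [-7.8, -5.3, 9.8]
width: 0.167
```

```bash
python3 chk.py .471 -.0075 0 0 -86.6;python3 snap.py w9|tail -1
```

```text
r 0.0367 rel 3.117 resist 8.24 radial -4.66 fz 9.75 z 0.1331 width 0.167 clock 18.02
[278. 274.] 2075 ztop 0.1519 mean [0.4662 0.0295 0.1516] 995 circ [437.5  39.9] 39.7
```

play_rows:
  moves:
    - [[0.0,0.005,0.011],0]

```text
clock: 18.2
position: [0.4693, 0.0292, 0.133]
tcp_rot: [-2.733, 1.567, -3.077]
ft_force: [-9.9, -5.0, 10.7]
width: 0.165
```

```bash
python3 chk.py .471 -.0075 0 0 -86.6
```

```text
r 0.0367 rel 3.154 resist 10.15 radial -4.56 fz 10.71 z 0.1330 width 0.165 clock 18.20
```

play_rows:
  moves:
    - [[0.0,0.004,0.011],0]

```text
clock: 18.32
position: [0.4707, 0.0293, 0.133]
tcp_rot: [-2.768, 1.566, -3.112]
ft_force: [-11.7, -4.1, 14.1]
width: 0.166
```

```bash
python3 chk.py .471 -.0075 0 0 -86.6;python3 snap.py w10|tail -1
```

```text
r 0.0368 rel 3.193 resist 11.71 radial -3.99 fz 14.09 z 0.1330 width 0.166 clock 18.32
[278. 273.] 2044 ztop 0.152 mean [0.4678 0.0301 0.1528] 974 circ [440.   39.8] 39.4
```

play_rows:
  moves:
    - [[0.0,0,0],0]
    - [[0,0,0],0]
    - [[0,0,0],0]
  hand: -0.2

```text
clock: 18.75
position: [0.4725, 0.03, 0.1331]
tcp_rot: [1.554, 1.57, 1.21]
ft_force: [-0.4, 1.1, 0.2]
width: 0.603
```

```bash
python3 chk.py .471 -.0075 0 0 -86.6;python3 snap.py w11|tail -1;  python3 - <<'E'
import cv2
p=cv2.imread('pics/w11.png');cv2.imwrite('pics/w11c.png',cv2.resize(p[200:360,180:380],None,fx=3.5,fy=3.5,interpolation=2))
E
```

```text
r 0.0375 rel 3.241 resist 0.46 radial 1.05 fz 0.19 z 0.1331 width 0.603 clock 18.75
[266. 260.] 2234 ztop 0.152 mean [0.4619 0.0283 0.1526] 1131 circ [437.8  40.3] 36.3
```

View pics/w11c.png

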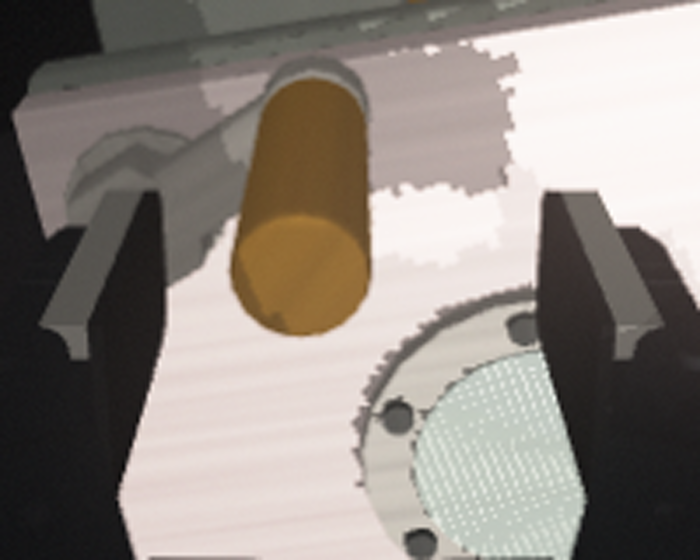

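The handle itself springs back about 6 mm on opening, to the same spot as before (near the onset of the rise), so there was no slip. I'll lift and check A the same way.

play_rows:
  moves:
    - [[-0.25,0,0],0]
    - [[-0.48,0,0],0]
    - [[-0.48,0.2,0.2],0]
    - [[-0.48,0.6,0.4],0]
    - [[-0.48,0.9,0.55],0]
    - [[-0.48,0.9,0.55],0]

```text
clock: 19.55
position: [0.5966, 0.133, 0.2031]
tcp_rot: [-2.284, 1.569, -2.623]
ft_force: [-0.6, -1.2, -0.6]
width: 0.601
```

```bash
python3 snap.py w12; python3 mv.py .6022 .1265 .127
```

```text
[236.  37.] 1191 ztop 0.1538 mean [0.4808 0.1481 0.1538] 839 circ [500.4 152.4] 29.0
[143.  59.] 443 ztop 0.0466 mean [0.4485 0.0625 0.0504] 179 circ [482.5 108.3] 67.9
[29. 85.] 595 ztop 0.1526 mean [0.4639 0.0288 0.1523] 592 circ [494.4  89.5] 76.7
[78. 83.] 70 ztop 0.1229 mean [0.467  0.0453 0.1398] 13 circ [494.8  96.7] 70.1
[81. 96.] 97 ztop 0.1173 mean [0.4747 0.0416 0.1331] 27 circ [500.5  93.3] 70.6
[274. 236.] 942 ztop 0.1522 mean [0.6015 0.1273 0.1534] 495 circ [570.1 141.5] 44.4
[ 87. 253.] 1214 ztop 0.1535 mean [0.5702 0.0027 0.156 ] 486 circ [550.1  74.4] 86.2
pos [0.5959 0.1304 0.2037] toolR [[-0.002, 0.335, 0.942], [-0.001, 0.942, -0.335], [-1.0, -0.002, -0.001]] move [ 0.511 -0.01   0.049] [-0.03 -1.02  1.39] 19.6
```

View pics/w12.png

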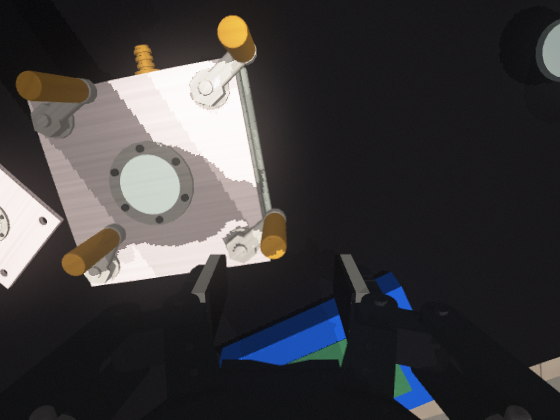

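play_rows:
  moves:
    - [[0.1,-0.007,0.048],0]
    - [[0.35,-0.007,0.048],0]
    - [[0.48,-0.007,0.048],0]
    - [[0.48,-0.007,0.048],0]

```text
clock: 20.1
position: [0.601, 0.1246, 0.1319]
tcp_rot: [-2.522, 1.568, -2.867]
ft_force: [-0.3, 0.2, 0.5]
width: 0.598
```

play_rows:
  moves:
    - [[-0.01,0,0],0]
    - [[-0.01,0,0],0]
    - [[-0.015,0,0],0]
    - [[-0.015,0,0],0]
  hand: 1
  newtons: 90

```text
clock: 20.6
position: [0.6026, 0.1258, 0.1362]
tcp_rot: [0.845, 1.569, 0.501]
ft_force: [0.3, 1.3, 6.3]
width: 0.16
```

```bash
python3 chk.py .615 .0927 0 0 -68; python3 snap.py w13 | tail -2;  for i in "3.12 3.17" "3.17 3.22" "3.22 3.27" "3.27 3.32" "3.32 3.37" "3.37 3.42";do python3 plan.py -68 .036 70.3 $i;done
```

```text
r 0.0353 rel 3.167 resist -0.75 radial 1.11 fz 6.28 z 0.1362 width 0.160 clock 20.60
[280. 271.] 2039 ztop 0.1519 mean [0.6012 0.127  0.1521] 1001 circ [572.6 138.1] 40.2
[ 32. 284.] 1888 ztop 0.1527 mean [0.5713 0.0082 0.1561] 341 circ [556.5  73.5] 80.4
[[[0.0, 0.008, 0.009], 0]]
[[[0.0, 0.007, 0.009], 0]]
[[[0.0, 0.007, 0.01], 0]]
[[[0.0, 0.007, 0.01], 0]]
[[[0.0, 0.006, 0.01], 0]]
[[[0.0, 0.005, 0.011], 0]]
```

play_rows:
  moves:
    - [[0.0,0.007,0.009],0]

```text
clock: 20.78
position: [0.6039, 0.1263, 0.1362]
tcp_rot: [1.234, 1.57, 0.89]
ft_force: [-3.2, 1.5, 7.7]
width: 0.166
```

```bash
python3 chk.py .615 .0927 0 0 -68
```

```text
r 0.0354 rel 3.205 resist 2.54 radial 2.40 fz 7.72 z 0.1362 width 0.166 clock 20.77
```

play_rows:
  moves:
    - [[0.0,0.007,0.01],0]

```text
clock: 20.9
position: [0.6053, 0.1267, 0.1362]
tcp_rot: [2.295, 1.57, 1.951]
ft_force: [-4.4, 0.3, 9.3]
width: 0.162
```

```bash
python3 chk.py .615 .0927 0 0 -68; python3 snap.py w14 | tail -2|head -1
```

```text
r 0.0354 rel 3.247 resist 4.18 radial 1.47 fz 9.26 z 0.1362 width 0.162 clock 20.90
[280. 271.] 2045 ztop 0.1519 mean [0.6031 0.1281 0.1528] 1005 circ [575.1 139. ] 39.8
```

play_rows:
  moves:
    - [[0.0,0.007,0.01],0]

```text
clock: 21.08
position: [0.6066, 0.1272, 0.1361]
tcp_rot: [2.964, 1.569, 2.62]
ft_force: [-7.1, 0.3, 10.4]
width: 0.164
```

```bash
python3 chk.py .615 .0927 0 0 -68; python3 snap.py w15 | tail -2|head -1
```

```text
r 0.0355 rel 3.288 resist 6.78 radial 1.98 fz 10.35 z 0.1361 width 0.164 clock 21.07
[280. 270.] 2041 ztop 0.1519 mean [0.6044 0.1285 0.1523] 1003 circ [576.3 138.8] 39.7
```

The data fits elastic windup: the handle moves with about 60 N/rad even below the drag force, and on release it returns to roughly 0.1 rad before the onset however hard it was pushed. So A and C are both home, peaking about 0.1 rad past the onset and resting within 0.2 rad. I'll unload gently, open and go to B.

play_rows:
  moves:
    - [[0.0,-0.01,-0.014],0]
    - [[0.0,-0.02,-0.028],0]

```text
clock: 21.38
position: [0.6027, 0.1259, 0.1363]
tcp_rot: [0.924, 1.569, 0.58]
ft_force: [1.8, 1.2, 5.1]
width: 0.165
```

play_rows:
  moves:
    - [[0.0,0,0],0]
    - [[0,0,0],0]
    - [[0,0,0],0]
  hand: -0.2

```text
clock: 21.75
position: [0.6021, 0.1254, 0.135]
tcp_rot: [-2.412, 1.57, -2.756]
ft_force: [0.1, -0.0, -0.6]
width: 0.601
```

```bash
python3 snap.py w16|tail -2;python3 mv.py .480 .1475 .2
```

```text
[281. 274.] 2291 ztop 0.152 mean [0.6011 0.127  0.1522] 1094 circ [572.4 137. ] 40.5
[ 33. 286.] 2075 ztop 0.1525 mean [0.5717 0.0066 0.1545] 343 circ [556.8  73.3] 80.5
pos [0.6021 0.1254 0.1351] toolR [[-0.0, 0.337, 0.941], [-0.0, 0.941, -0.337], [-1.0, -0.0, -0.0]] move [-0.433 -0.136 -0.816] [-0.43 -0.14  0.3 ] 21.8
```

play_rows:
  moves:
    - [[-0.25,0,0],0]
    - [[-0.45,0,0],0]
    - [[-0.45,-0.05,-0.3],0]
    - [[-0.45,-0.13,-0.7],0]
    - [[-0.45,-0.136,-0.816],0]
    - [[-0.45,-0.136,-0.816],0]

```text
clock: 22.55
position: [0.4794, 0.1482, 0.2032]
tcp_rot: [1.761, 1.569, 1.419]
ft_force: [0.7, 0.3, -0.6]
width: 0.601
```

```bash
python3 snap.py w17;python3 mv.py .480 .1475 .13
```

```text
[307.  51.] 13773 ztop 0.0113 mean [0.3662 0.216  0.0116] 13626 circ [354.7 224.3] 96.3
[183. 196.] 630 ztop 0.0481 mean [0.4573 0.0609 0.0525] 219 circ [437.1 111.1] 67.0
[279. 226.] 915 ztop 0.1535 mean [0.4789 0.1484 0.1536] 506 circ [449.5 160.2] 40.2
[111. 257.] 1075 ztop 0.152 mean [0.4624 0.0298 0.1528] 428 circ [439.6  96.9] 81.2
[303. 350.] 365 ztop 0.1261 mean [0.5913 0.1285 0.1307] 88 circ [504.8 148.5] 96.5
[144. 389.] 726 ztop 0.1534 mean [0.5664 0.0046 0.1575] 297 circ [492.9  81.9] 122.2
pos [0.4803 0.1477 0.2032] toolR [[0.001, 0.336, 0.942], [0.001, 0.942, -0.336], [-1.0, 0.001, 0.0]] move [ 0.488 -0.002 -0.002] [-0.6  -0.96  0.4 ] 22.6
```

View pics/w17.png

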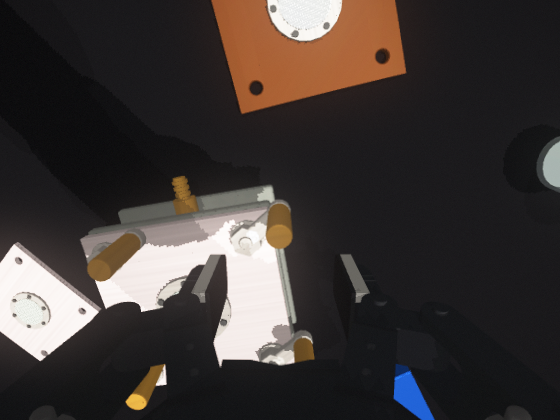

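play_rows:
  moves:
    - [[0.25,0,-0.004],0]
    - [[0.48,0,-0.004],0]
    - [[0.48,0,-0.004],0]

```text
clock: 22.98
position: [0.4791, 0.1464, 0.1289]
tcp_rot: [-2.068, 1.566, -2.413]
ft_force: [0.7, 1.3, 0.7]
width: 0.601
```

play_rows:
  moves:
    - [[-0.015,0,0],0]
    - [[-0.015,0,0],0]
    - [[-0.02,0,0],0]
    - [[-0.02,0,0],0]
  hand: 1
  newtons: 90

```text
clock: 23.48
position: [0.4803, 0.1478, 0.1348]
tcp_rot: [0.802, 1.569, 0.458]
ft_force: [0.8, -1.2, 5.8]
width: 0.165
```

```bash
python3 chk.py .493 .1146 0 0 112.3;  for i in "0 .1 .25 .45 .65 .85 1.0" "1 1.2 1.4 1.6 1.8 2.0" "2 2.15 2.3 2.4" "2.4 2.45 2.5" "2.5 2.55 2.6" "2.6 2.65 2.7" "2.7 2.75 2.8" "2.8 2.85 2.9" "2.9 2.95 3" "3 3.05 3.1" "3.1 3.15 3.2" "3.2 3.25 3.3" "3.3 3.35 3.4" "3.4 3.45 3.5" "3.5 3.55 3.6" "3.6 3.65 3.7" "3.7 3.75 3.8" "3.8 3.85 3.9"; do echo $i;python3 plan.py 112.3 .036 70.3 $i;done
```

```text
r 0.0355 rel 0.023 resist -0.35 radial -1.37 fz 5.82 z 0.1348 width 0.165 clock 23.48
0 .1 .25 .45 .65 .85 1.0
[[[0.0, 0.015, 0.019], 0], [[0.001, 0.034, 0.049], 0], [[0.002, 0.052, 0.094], 0], [[0.002, 0.061, 0.141], 0], [[0.003, 0.06, 0.189], 0], [[0.003, 0.053, 0.224], 0]]
1 1.2 1.4 1.6 1.8 2.0
[[[0.001, -0.017, 0.045], 0], [[0.001, -0.043, 0.085], 0], [[0.002, -0.076, 0.12], 0], [[0.003, -0.116, 0.147], 0], [[0.003, -0.16, 0.166], 0]]
2 2.15 2.3 2.4
[[[0.0, -0.035, 0.008], 0], [[0.001, -0.071, 0.011], 0], [[0.001, -0.095, 0.01], 0]]
2.4 2.45 2.5
[[[0.0, -0.012, -0.001], 0], [[0.0, -0.024, -0.003], 0]]
2.5 2.55 2.6
[[[0.0, -0.012, -0.003], 0], [[0.0, -0.023, -0.006], 0]]
2.6 2.65 2.7
[[[0.0, -0.011, -0.004], 0], [[0.0, -0.023, -0.008], 0]]
2.7 2.75 2.8
[[[0.0, -0.011, -0.005], 0], [[0.0, -0.022, -0.01], 0]]
2.8 2.85 2.9
[[[0.0, -0.01, -0.006], 0], [[0.0, -0.02, -0.012], 0]]
2.9 2.95 3
[[[0.0, -0.01, -0.007], 0], [[0.0, -0.019, -0.014], 0]]
3 3.05 3.1
[[[0.0, -0.009, -0.008], 0], [[0.0, -0.018, -0.016], 0]]
3.1 3.15 3.2
[[[0.0, -0.008, -0.009], 0], [[0.0, -0.016, -0.018], 0]]
3.2 3.25 3.3
[[[0.0, -0.007, -0.01], 0], [[0.0, -0.014, -0.019], 0]]
3.3 3.35 3.4
[[[0.0, -0.006, -0.01], 0], [[0.0, -0.012, -0.021], 0]]
3.4 3.45 3.5
[[[0.0, -0.005, -0.011], 0], [[0.0, -0.01, -0.022], 0]]
3.5 3.55 3.6
[[[0.0, -0.004, -0.011], 0], [[0.0, -0.008, -0.023], 0]]
3.6 3.65 3.7
[[[0.0, -0.003, -0.012], 0], [[0.0, -0.005, -0.023], 0]]
3.7 3.75 3.8
[[[0.0, -0.002, -0.012], 0], [[0.0, -0.003, -0.024], 0]]
3.8 3.85 3.9
[[[0.0, -0.001, -0.012], 0], [[0.0, -0.001, -0.024], 0]]
```

play_rows:
  moves:
    - [[0.0,0.015,0.019],0]
    - [[0.001,0.034,0.049],0]
    - [[0.002,0.052,0.094],0]
    - [[0.002,0.061,0.141],0]
    - [[0.003,0.06,0.189],0]
    - [[0.003,0.053,0.224],0]

```text
clock: 24.22
position: [0.514, 0.1451, 0.1344]
tcp_rot: [1.807, 1.569, 1.464]
ft_force: [-3.6, 2.2, 9.4]
width: 0.168
```

```bash
python3 chk.py .493 .1146 0 0 112.3
```

```text
r 0.0371 rel 0.992 resist 4.18 radial -0.19 fz 9.44 z 0.1344 width 0.168 clock 24.23
```

play_rows:
  moves:
    - [[0.001,-0.017,0.045],0]
    - [[0.001,-0.043,0.085],0]
    - [[0.002,-0.076,0.12],0]
    - [[0.003,-0.116,0.147],0]
    - [[0.003,-0.16,0.166],0]

```text
clock: 24.85
position: [0.5306, 0.1149, 0.1343]
tcp_rot: [1.079, 1.566, 0.736]
ft_force: [3.1, 4.6, 4.0]
width: 0.166
```

```bash
python3 chk.py .493 .1146 0 0 112.3
```

```text
r 0.0376 rel 1.952 resist 4.55 radial 3.16 fz 4.01 z 0.1343 width 0.166 clock 24.85
```

play_rows:
  moves:
    - [[0.0,-0.035,0.01],0]
    - [[0.001,-0.071,0.014],0]
    - [[0.001,-0.095,0.013],0]

```text
clock: 25.22
position: [0.5278, 0.1002, 0.1341]
tcp_rot: [0.923, 1.566, 0.58]
ft_force: [4.1, 3.2, 5.2]
width: 0.166
```

```bash
python3 chk.py .494 .1146 0 0 112.3
```

```text
r 0.0367 rel 2.364 resist 4.61 radial 2.53 fz 5.23 z 0.1341 width 0.166 clock 25.23
```

play_rows:
  moves:
    - [[0.0,-0.012,-0.001],0]
    - [[0.0,-0.024,-0.003],0]

```text
clock: 25.48
position: [0.5261, 0.0966, 0.134]
tcp_rot: [0.837, 1.567, 0.494]
ft_force: [4.7, 3.0, 6.2]
width: 0.168
```

```bash
python3 chk.py .494 .1146 0 0 112.3
```

```text
r 0.0368 rel 2.471 resist 4.90 radial 2.64 fz 6.21 z 0.1340 width 0.168 clock 25.48
```

play_rows:
  moves:
    - [[0.0,-0.012,-0.003],0]
    - [[0.0,-0.023,-0.006],0]

```text
clock: 25.72
position: [0.5241, 0.0935, 0.134]
tcp_rot: [0.784, 1.567, 0.441]
ft_force: [3.4, 1.9, 5.0]
width: 0.165
```

```bash
python3 chk.py .494 .1146 0 0 112.3
```

```text
r 0.0368 rel 2.571 resist 3.47 radial 1.69 fz 5.05 z 0.1340 width 0.165 clock 25.73
```

play_rows:
  moves:
    - [[0.0,-0.011,-0.004],0]
    - [[0.0,-0.023,-0.008],0]

```text
clock: 25.98
position: [0.5218, 0.0906, 0.134]
tcp_rot: [0.756, 1.567, 0.413]
ft_force: [4.7, 1.7, 6.0]
width: 0.164
```

```bash
python3 chk.py .494 .1146 0 0 112.3
```

```text
r 0.0367 rel 2.671 resist 4.37 radial 2.49 fz 5.97 z 0.1340 width 0.164 clock 25.98
```

play_rows:
  moves:
    - [[0.0,-0.011,-0.005],0]
    - [[0.0,-0.022,-0.01],0]

```text
clock: 26.22
position: [0.5192, 0.0879, 0.134]
tcp_rot: [0.737, 1.567, 0.393]
ft_force: [4.8, 1.0, 4.5]
width: 0.168
```

```bash
python3 chk.py .494 .1146 0 0 112.3
```

```text
r 0.0367 rel 2.773 resist 4.19 radial 2.57 fz 4.46 z 0.1340 width 0.168 clock 26.23
```

play_rows:
  moves:
    - [[0.0,-0.01,-0.006],0]
    - [[0.0,-0.02,-0.012],0]

```text
clock: 26.48
position: [0.5165, 0.0856, 0.1339]
tcp_rot: [0.716, 1.567, 0.373]
ft_force: [4.2, 1.7, 5.2]
width: 0.164
```

```bash
python3 chk.py .494 .1146 0 0 112.3
```

```text
r 0.0367 rel 2.870 resist 4.32 radial 1.26 fz 5.20 z 0.1339 width 0.164 clock 26.48
```

play_rows:
  moves:
    - [[0.0,-0.01,-0.007],0]
    - [[0.0,-0.019,-0.014],0]

```text
clock: 26.72
position: [0.5135, 0.0835, 0.1339]
tcp_rot: [0.701, 1.567, 0.358]
ft_force: [4.6, 0.2, 5.7]
width: 0.166
```

```bash
python3 chk.py .494 .1146 0 0 112.3
```

```text
r 0.0367 rel 2.971 resist 4.04 radial 2.27 fz 5.66 z 0.1339 width 0.166 clock 26.73
```

play_rows:
  moves:
    - [[0.0,-0.009,-0.008],0]
    - [[0.0,-0.018,-0.016],0]

```text
clock: 26.98
position: [0.5106, 0.0819, 0.1339]
tcp_rot: [0.699, 1.566, 0.356]
ft_force: [6.1, 2.2, 4.0]
width: 0.17
```

```bash
python3 chk.py .494 .1146 0 0 112.3
```

```text
r 0.0366 rel 3.061 resist 6.41 radial 0.75 fz 3.98 z 0.1339 width 0.170 clock 26.98
```

play_rows:
  moves:
    - [[0.0,-0.008,-0.009],0]
    - [[0.0,-0.016,-0.018],0]

```text
clock: 27.22
position: [0.5079, 0.0809, 0.1341]
tcp_rot: [0.666, 1.565, 0.323]
ft_force: [10.7, 4.4, 0.9]
width: 0.166
```

```bash
python3 chk.py .494 .1146 0 0 112.3
```

```text
r 0.0364 rel 3.138 resist 11.59 radial 0.03 fz 0.94 z 0.1341 width 0.166 clock 27.23
```

B is snug (4.3 N up to 11.6 N). Unload and release.

play_rows:
  moves:
    - [[0.0,0.014,0.015],0]
    - [[0.0,0.028,0.028],0]
    - [[0.0,0.028,0.028],0]

```text
clock: 27.6
position: [0.5124, 0.0828, 0.1338]
tcp_rot: [0.616, 1.568, 0.272]
ft_force: [4.9, -0.0, 6.6]
width: 0.17
```

```bash
python3 chk.py .494 .1146 0 0 112.3
```

```text
r 0.0367 rel 3.006 resist 4.23 radial 2.48 fz 6.59 z 0.1338 width 0.170 clock 27.60
```

play_rows:
  moves:
    - [[0.0,0,0],0]
    - [[0,0,0],0]
    - [[0,0,0],0]
  hand: 0

```text
clock: 27.98
position: [0.5104, 0.0824, 0.1324]
tcp_rot: [-2.615, 1.57, -2.959]
ft_force: [0.4, 0.4, -0.1]
width: 0.504
```

```bash
python3 chk.py .494 .1146 0 0 112.3;python3 snap.py w18|tail -3;python3 mv.py .570 -.001 .2
```

```text
r 0.0362 rel 3.059 resist 0.51 radial -0.23 fz -0.14 z 0.1324 width 0.504 clock 27.98
[285. 287.] 1925 ztop 0.152 mean [0.5121 0.0854 0.1523] 1119 circ [482.  95.] 41.2
[413. 397.] 905 ztop 0.1516 mean [0.5939 0.1272 0.1535] 309 circ [523.5 120.5] 81.8
[168. 391.] 46 ztop 0.1294 mean [ 0.5632 -0.0034  0.1284] 21 circ [563.1  -3.3] 2.1
pos [0.5106 0.0824 0.1325] toolR [[-0.001, 0.337, 0.941], [-0.0, 0.941, -0.337], [-1.0, -0.0, -0.001]] move [-0.45 -0.39  0.56] [-0.54  0.46  0.07] 28.025
```

play_rows:
  moves:
    - [[-0.25,0,0],0]
    - [[-0.46,0,0],0]
    - [[-0.46,-0.1,0.15],0]
    - [[-0.46,-0.39,0.55],0]
    - [[-0.46,-0.39,0.55],0]
    - [[-0.46,-0.39,0.55],0]

```text
clock: 28.78
position: [0.5688, -0.0011, 0.2013]
tcp_rot: [-2.355, 1.57, -2.701]
ft_force: [0.0, 0.5, -0.8]
width: 0.502
```

```bash
python3 snap.py w19;python3 mv.py .5705 -.001 .13
```

```text
[298.  34.] 471 ztop 0.0465 mean [0.4475 0.0596 0.0465] 223 circ [467.4  44.5] 39.3
[262.  43.] 820 ztop 0.1524 mean [0.4637 0.0276 0.1522] 803 circ [478.3  27. ] 23.0
[391.  99.] 643 ztop 0.1523 mean [0.5139 0.0845 0.1515] 642 circ [514.   84.8] 8.0
[482. 211.] 714 ztop 0.152 mean [0.6011 0.125  0.1528] 497 circ [555.6  77.4] 76.1
[279. 240.] 408 ztop 0.1538 mean [ 0.5706 -0.0019  0.1535] 408 circ [540.   11.1] 41.1
pos [5.685e-01 2.000e-04 2.014e-01] toolR [[-0.001, 0.337, 0.942], [0.0, 0.942, -0.337], [-1.0, -0.0, -0.001]] move [ 0.476 -0.003  0.016] [0.53 0.13 0.08] 28.825
```

View pics/w19.png

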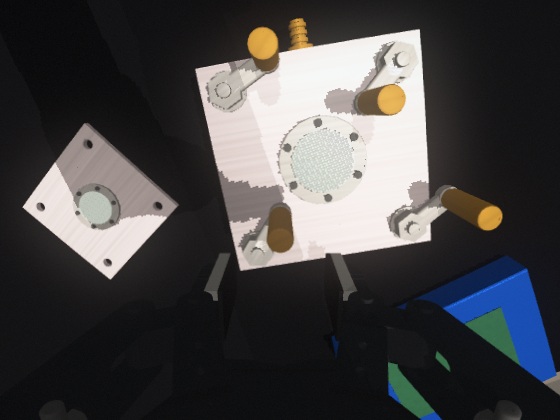

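play_rows:
  moves:
    - [[0.25,-0.003,0.016],0]
    - [[0.47,-0.003,0.016],0]
    - [[0.47,-0.003,0.016],0]

```text
clock: 29.2
position: [0.569, 0.0, 0.1293]
tcp_rot: [-2.807, 1.566, 3.135]
ft_force: [-0.3, 1.0, 0.6]
width: 0.498
```

play_rows:
  moves:
    - [[-0.015,0,0],0]
    - [[-0.015,0,0],0]
    - [[-0.02,0,0],0]
    - [[-0.02,0,0],0]
  hand: 1
  newtons: 90

```text
clock: 29.7
position: [0.5717, -0.0014, 0.1356]
tcp_rot: [0.821, 1.569, 0.478]
ft_force: [-2.3, 0.6, 7.3]
width: 0.166
```

```bash
python3 chk.py .5934 -.0293 0 0 129;  for i in "0 .1 .25 .45 .65 .85 1.0" "1 1.2 1.4 1.6 1.8 2.0" "2 2.15 2.3 2.4" "2.4 2.45 2.5" "2.5 2.55 2.6" "2.6 2.65 2.7" "2.7 2.75 2.8" "2.8 2.85 2.9" "2.9 2.95 3" "3 3.05 3.1" "3.1 3.15 3.2" "3.2 3.25 3.3" "3.3 3.35 3.4" "3.4 3.45 3.5" "3.5 3.55 3.6" "3.6 3.65 3.7" "3.7 3.75 3.8" "3.8 3.85 3.9"; do echo $i;python3 plan.py 129 .036 70.3 $i;done
```

```text
r 0.0354 rel 0.020 resist 1.41 radial 1.90 fz 7.31 z 0.1356 width 0.166 clock 29.70
0 .1 .25 .45 .65 .85 1.0
[[[0.0, 0.02, 0.013], 0], [[0.001, 0.047, 0.037], 0], [[0.002, 0.077, 0.075], 0], [[0.002, 0.099, 0.117], 0], [[0.003, 0.112, 0.163], 0], [[0.003, 0.115, 0.199], 0]]
1 1.2 1.4 1.6 1.8 2.0
[[[0.001, -0.004, 0.048], 0], [[0.001, -0.017, 0.094], 0], [[0.002, -0.039, 0.137], 0], [[0.003, -0.069, 0.174], 0], [[0.003, -0.105, 0.205], 0]]
2 2.15 2.3 2.4
[[[0.0, -0.031, 0.018], 0], [[0.001, -0.065, 0.031], 0], [[0.001, -0.088, 0.037], 0]]
2.4 2.45 2.5
[[[0.0, -0.012, 0.002], 0], [[0.0, -0.024, 0.003], 0]]
2.5 2.55 2.6
[[[0.0, -0.012, 0.001], 0], [[0.0, -0.024, 0.001], 0]]
2.6 2.65 2.7
[[[0.0, -0.012, -0.0], 0], [[0.0, -0.024, -0.001], 0]]
2.7 2.75 2.8
[[[0.0, -0.012, -0.002], 0], [[0.0, -0.024, -0.004], 0]]
2.8 2.85 2.9
[[[0.0, -0.012, -0.003], 0], [[0.0, -0.023, -0.006], 0]]
2.9 2.95 3
[[[0.0, -0.011, -0.004], 0], [[0.0, -0.022, -0.008], 0]]
3 3.05 3.1
[[[0.0, -0.011, -0.005], 0], [[0.0, -0.022, -0.011], 0]]
3.1 3.15 3.2
[[[0.0, -0.01, -0.006], 0], [[0.0, -0.02, -0.013], 0]]
3.2 3.25 3.3
[[[0.0, -0.01, -0.007], 0], [[0.0, -0.019, -0.015], 0]]
3.3 3.35 3.4
[[[0.0, -0.009, -0.008], 0], [[0.0, -0.017, -0.016], 0]]
3.4 3.45 3.5
[[[0.0, -0.008, -0.009], 0], [[0.0, -0.016, -0.018], 0]]
3.5 3.55 3.6
[[[0.0, -0.007, -0.01], 0], [[0.0, -0.014, -0.02], 0]]
3.6 3.65 3.7
[[[0.0, -0.006, -0.01], 0], [[0.0, -0.012, -0.021], 0]]
3.7 3.75 3.8
[[[0.0, -0.005, -0.011], 0], [[0.0, -0.01, -0.022], 0]]
3.8 3.85 3.9
[[[0.0, -0.004, -0.011], 0], [[0.0, -0.007, -0.023], 0]]
```

play_rows:
  moves:
    - [[0.0,0.02,0.013],0]
    - [[0.001,0.047,0.037],0]
    - [[0.002,0.077,0.075],0]
    - [[0.002,0.099,0.117],0]
    - [[0.003,0.112,0.163],0]
    - [[0.003,0.115,0.199],0]

```text
clock: 30.45
position: [0.6052, 0.0054, 0.1351]
tcp_rot: [1.882, 1.569, 1.539]
ft_force: [-5.5, 2.6, 10.3]
width: 0.163
```

```bash
python3 chk.py .5934 -.0293 0 0 129
```

```text
r 0.0366 rel 1.008 resist 6.03 radial 0.71 fz 10.27 z 0.1351 width 0.163 clock 30.45
```

play_rows:
  moves:
    - [[0.001,-0.004,0.048],0]
    - [[0.001,-0.017,0.094],0]
    - [[0.002,-0.039,0.137],0]
    - [[0.003,-0.069,0.174],0]
    - [[0.003,-0.105,0.205],0]

```text
clock: 31.08
position: [0.6294, -0.0184, 0.1347]
tcp_rot: [1.45, 1.567, 1.108]
ft_force: [-2.1, 5.0, 6.3]
width: 0.164
```

```bash
python3 chk.py .5934 -.0293 0 0 129
```

```text
r 0.0376 rel 1.958 resist 5.39 radial -0.60 fz 6.27 z 0.1347 width 0.164 clock 31.07
```

play_rows:
  moves:
    - [[0.0,-0.031,0.018],0]
    - [[0.001,-0.065,0.031],0]
    - [[0.001,-0.088,0.037],0]

```text
clock: 31.45
position: [0.6307, -0.0327, 0.1346]
tcp_rot: [1.132, 1.566, 0.79]
ft_force: [1.2, 6.9, 6.2]
width: 0.17
```

```bash
python3 chk.py .5934 -.0293 0 0 129
```

```text
r 0.0375 rel 2.342 resist 6.94 radial 0.53 fz 6.25 z 0.1346 width 0.170 clock 31.45
```

play_rows:
  moves:
    - [[0.0,-0.012,0.002],0]
    - [[0.0,-0.024,0.003],0]

```text
clock: 31.7
position: [0.6301, -0.0361, 0.1346]
tcp_rot: [1.047, 1.566, 0.705]
ft_force: [1.7, 6.1, 5.7]
width: 0.165
```

```bash
python3 chk.py .5934 -.0293 0 0 129
```

```text
r 0.0373 rel 2.435 resist 6.32 radial 0.58 fz 5.69 z 0.1346 width 0.165 clock 31.70
```

play_rows:
  moves:
    - [[0.0,-0.012,0.001],0]
    - [[0.0,-0.024,0.001],0]

```text
clock: 31.95
position: [0.6292, -0.0396, 0.1347]
tcp_rot: [0.975, 1.566, 0.633]
ft_force: [2.7, 4.4, 4.1]
width: 0.159
```

```bash
python3 chk.py .5945 -.0293 0 0 129
```

```text
r 0.0362 rel 2.539 resist 5.02 radial 1.31 fz 4.06 z 0.1347 width 0.159 clock 31.95
```

play_rows:
  moves:
    - [[0.0,-0.012,0.0],0]
    - [[0.0,-0.024,-0.001],0]

```text
clock: 32.2
position: [0.628, -0.043, 0.1347]
tcp_rot: [0.914, 1.566, 0.572]
ft_force: [3.9, 6.0, 4.9]
width: 0.17
```

```bash
python3 chk.py .5945 -.0293 0 0 129
```

```text
r 0.0362 rel 2.640 resist 6.99 radial 1.32 fz 4.88 z 0.1347 width 0.170 clock 32.20
```

play_rows:
  moves:
    - [[0.0,-0.012,-0.002],0]
    - [[0.0,-0.024,-0.004],0]

```text
clock: 32.45
position: [0.6263, -0.0463, 0.1347]
tcp_rot: [0.853, 1.566, 0.511]
ft_force: [4.8, 4.8, 4.3]
width: 0.168
```

```bash
python3 chk.py .5945 -.0293 0 0 129
```

```text
r 0.0361 rel 2.744 resist 6.47 radial 1.98 fz 4.35 z 0.1347 width 0.168 clock 32.45
```

play_rows:
  moves:
    - [[0.0,-0.012,-0.003],0]
    - [[0.0,-0.023,-0.006],0]

```text
clock: 32.7
position: [0.6244, -0.0495, 0.1347]
tcp_rot: [0.788, 1.566, 0.446]
ft_force: [4.7, 4.6, 2.7]
width: 0.168
```

```bash
python3 chk.py .5945 -.0293 0 0 129
```

```text
r 0.0360 rel 2.845 resist 6.42 radial 1.28 fz 2.74 z 0.1347 width 0.168 clock 32.70
```

play_rows:
  moves:
    - [[0.0,-0.011,-0.004],0]
    - [[0.0,-0.022,-0.008],0]

```text
clock: 32.95
position: [0.6222, -0.0523, 0.1347]
tcp_rot: [0.729, 1.565, 0.387]
ft_force: [5.3, 4.1, 2.0]
width: 0.162
```

```bash
python3 chk.py .5945 -.0293 0 0 129
```

```text
r 0.0360 rel 2.943 resist 6.53 radial 1.45 fz 1.99 z 0.1347 width 0.162 clock 32.95
```

play_rows:
  moves:
    - [[0.0,-0.011,-0.005],0]

```text
clock: 33.08
position: [0.621, -0.0537, 0.1347]
tcp_rot: [0.696, 1.565, 0.354]
ft_force: [5.9, 4.2, 2.8]
width: 0.161
```

```bash
python3 chk.py .5945 -.0293 0 0 129
```

```text
r 0.0360 rel 2.994 resist 7.08 radial 1.45 fz 2.82 z 0.1347 width 0.161 clock 33.08
```

play_rows:
  moves:
    - [[0.0,-0.011,-0.006],0]

```text
clock: 33.2
position: [0.6197, -0.055, 0.1347]
tcp_rot: [0.665, 1.565, 0.322]
ft_force: [6.2, 4.8, 2.1]
width: 0.169
```

```bash
python3 chk.py .5945 -.0293 0 0 129
```

```text
r 0.0360 rel 3.047 resist 7.73 radial 0.92 fz 2.07 z 0.1347 width 0.169 clock 33.20
```

play_rows:
  moves:
    - [[0.0,-0.01,-0.006],0]

```text
clock: 33.33
position: [0.6184, -0.0562, 0.1347]
tcp_rot: [0.648, 1.565, 0.306]
ft_force: [5.7, 4.4, 2.2]
width: 0.166
```

```bash
python3 chk.py .5945 -.0293 0 0 129
```

```text
r 0.0359 rel 3.096 resist 7.15 radial 0.48 fz 2.16 z 0.1347 width 0.166 clock 33.33
```

play_rows:
  moves:
    - [[0.0,-0.01,-0.007],0]

```text
clock: 33.45
position: [0.6169, -0.0574, 0.1348]
tcp_rot: [0.607, 1.565, 0.264]
ft_force: [7.9, 2.5, 2.4]
width: 0.17
```

```bash
python3 chk.py .5945 -.0293 0 0 129
```

```text
r 0.0359 rel 3.148 resist 7.78 radial 2.99 fz 2.39 z 0.1348 width 0.170 clock 33.45
```

play_rows:
  moves:
    - [[0.0,-0.01,-0.007],0]

```text
clock: 33.58
position: [0.6154, -0.0585, 0.1347]
tcp_rot: [0.577, 1.565, 0.235]
ft_force: [6.4, 3.3, 1.5]
width: 0.163
```

```bash
python3 chk.py .5945 -.0293 0 0 129
```

```text
r 0.0360 rel 3.200 resist 7.13 radial 1.02 fz 1.52 z 0.1347 width 0.163 clock 33.58
```

play_rows:
  moves:
    - [[0.0,-0.009,-0.008],0]

```text
clock: 33.7
position: [0.6139, -0.0595, 0.1347]
tcp_rot: [0.546, 1.565, 0.204]
ft_force: [6.7, 1.7, 0.7]
width: 0.163
```

```bash
python3 chk.py .5945 -.0293 0 0 129
```

```text
r 0.0359 rel 3.252 resist 6.54 radial 2.20 fz 0.74 z 0.1347 width 0.163 clock 33.70
```

play_rows:
  moves:
    - [[0.0,-0.009,-0.008],0]

```text
clock: 33.83
position: [0.6124, -0.0604, 0.1347]
tcp_rot: [0.535, 1.565, 0.192]
ft_force: [8.6, 3.3, 0.2]
width: 0.165
```

```bash
python3 chk.py .5945 -.0293 0 0 129
```

```text
r 0.0359 rel 3.301 resist 9.09 radial 1.37 fz 0.19 z 0.1347 width 0.165 clock 33.83
```

play_rows:
  moves:
    - [[0.0,-0.008,-0.009],0]

```text
clock: 33.95
position: [0.6111, -0.0609, 0.1349]
tcp_rot: [0.521, 1.564, 0.179]
ft_force: [10.0, 2.9, 0.2]
width: 0.165
```

```bash
python3 chk.py .5945 -.0293 0 0 129
```

```text
r 0.0357 rel 3.338 resist 10.23 radial 2.09 fz 0.21 z 0.1349 width 0.165 clock 33.95
```

play_rows:
  moves:
    - [[0.0,-0.008,-0.009],0]

```text
clock: 34.08
position: [0.6099, -0.0614, 0.135]
tcp_rot: [0.505, 1.563, 0.163]
ft_force: [11.9, 3.6, -1.5]
width: 0.164
```

```bash
python3 chk.py .5945 -.0293 0 0 129
```

```text
r 0.0356 rel 3.376 resist 12.32 radial 1.93 fz -1.54 z 0.1350 width 0.164 clock 34.08
```

D is snug: from about 6.8 N the resistance rose steadily to 12.3 N. Unload and release.

play_rows:
  moves:
    - [[0.0,0.013,0.016],0]
    - [[0.0,0.026,0.03],0]
    - [[0.0,0.026,0.03],0]

```text
clock: 34.45
position: [0.614, -0.0598, 0.1345]
tcp_rot: [0.578, 1.567, 0.236]
ft_force: [5.6, 2.2, 4.5]
width: 0.168
```

```bash
python3 chk.py .5945 -.0293 0 0 129
```

```text
r 0.0362 rel 3.255 resist 5.93 radial 1.16 fz 4.48 z 0.1345 width 0.168 clock 34.45
```

play_rows:
  moves:
    - [[0.0,0,0],0]
    - [[0,0,0],0]
    - [[0,0,0],0]
  hand: 0

```text
clock: 34.83
position: [0.6118, -0.0611, 0.133]
tcp_rot: [-2.661, 1.57, -3.005]
ft_force: [0.2, 0.4, 0.1]
width: 0.499
```

```bash
python3 chk.py .5945 -.0293 0 0 129;python3 snap.py w20|tail -3
```

```text
r 0.0362 rel 3.326 resist 0.39 radial -0.28 fz 0.08 z 0.1330 width 0.499 clock 34.83
[291. 302.] 981 ztop 0.1522 mean [ 0.6159 -0.0571  0.152 ] 981 circ [584.4 -47.3] 42.0
```

play_rows:
  moves:
    - [[-0.25,0,0],0]
    - [[-0.5,0,0],0]
    - [[-0.7,0,0],0]
    - [[-0.7,0,-0.4],0]
    - [[-0.7,0.1,-0.6],0]
    - [[-0.7,0.1,-0.6],0]

```text
clock: 35.62
position: [0.5313, -0.0144, 0.2384]
tcp_rot: [1.988, 1.569, 1.648]
ft_force: [0.1, 0.4, 0.2]
width: 0.501
```

```bash
python3 snap.py w21
```

```text
[390.   3.] 266 ztop 0.0113 mean [0.3964 0.1541 0.0102] 264 circ [395.8 162. ] 24.7
[322.  81.] 439 ztop 0.0478 mean [0.454  0.0573 0.053 ] 159 circ [450.8  37.7] 30.2
[304. 104.] 493 ztop 0.1524 mean [0.4628 0.0272 0.1519] 484 circ [462.3  22.7] 12.6
[405. 149.] 397 ztop 0.1524 mean [0.5135 0.084  0.1526] 395 circ [490.8  50.5] 48.7
[474. 233.] 627 ztop 0.152 mean [0.6011 0.1252 0.1526] 343 circ [536.9  70.8] 95.3
[267. 319.] 479 ztop 0.1521 mean [ 0.6137 -0.0558  0.1546] 284 circ [544. -24.] 87.6
```

View pics/w21.png

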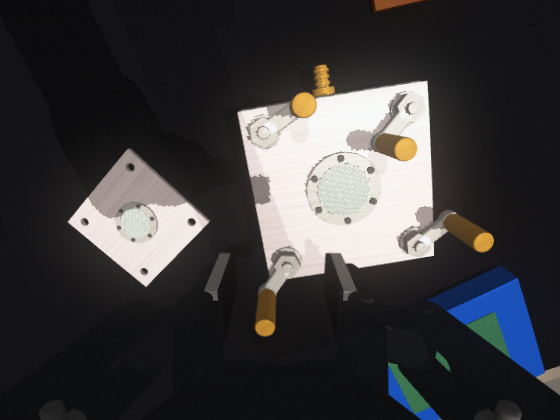

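All four handles rest near their onset angles, and the gripper is clear. I'll check the side view once more and then hand in.

Run:
```python
from snap import *
p,d,_=snap('side9','side'); q=np.load('side0.npz')['p']
for n,(x0,y0,x1,y1) in dict(bottle=(255,290,305,370),beaker=(255,120,295,168)).items():
    print(n,np.abs(p[y0:y1,x0:x1].astype(int)-q[y0:y1,x0:x1]).mean())
```

```text
bottle 4.193583333333334
beaker 4.437326388888889
```

View pics/side9.png

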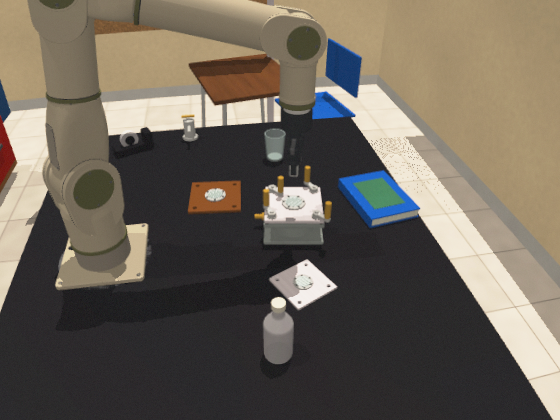

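The bottle (278,335) and the beaker (275,145) stand where they did, and the gripper is clear above the cover.

```bash
python3 -c "
from workcell import workorder,sensors
o=sensors.get_obs();print(o['clock'],o['ft_force'].round(2))
print(workorder.finish_job())"
```

```text
35.725 [0.43 0.25 0.71]
the job is handed in; nothing more can be done
None
```

All four lever nuts are snug. I tightened A, then C (diagonal), then B and D, and handed in at 35.7 s with the gripper open and clear. Each nut was stopped about 0.1 rad past where its drag began to rise:

| Nut | Free drag (N) | Peak at handle (N) |
|---|---|---|
| A | about 6 | 12.6 |
| C | about 5.7 | 11.8 |
| B | about 4.3 | 11.6 |
| D | about 6.5 | 12.3 |

All peaks stayed well under the 20 N crush limit.

**One check disagreed at first:** after letting go, the handles of A and C stood 6 to 8 mm behind where I released them. I re-gripped both before touching B and D. C I took up to 11.7 N again; A I only loaded back to 6.8 N. It looked like elastic windup rather than slip, since the handles went back to the same spots.

**Resting positions:** all four handles now rest an estimated 0.03 to 0.15 rad short of their measured onset. That is within the 0.2 rad allowance, but A has the least margin and its first camera estimate was near 0.15.

**Last pictures:** the bottle and beaker stand where they were, and the wrist force was near zero.

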